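Portion stock tablets from hand chutes through the drop tube

ROBOT

A 7-joint arm with a two-finger parallel gripper is mounted at the origin on the work surface; the furniture and walls round the work are solid. World frame = base frame: x ahead of the robot, y to its left, z up, the work surface at z = 0. Lengths are in m, angles in degrees, forces in N, time in s.
With the tool pointing down it reaches from about 0.4 to 0.85 m from the base axis. Payload 4.5 kg.
Tool frame: the origin (TCP) lies between the finger pads; the fingertips stand 11 mm ahead of it and the grasp point (between the pads) lies 8 mm behind it; z points along the fingers, y is the direction in which the jaws open and shut (so a half turn about z gives the same grasp; the last joint's range is limited). The gripper opens to 88 mm and grips with 3 to 60 N. Pads are 18 mm wide; open, the fingers measure 123 mm over their backs; the gripper's body (75 mm by 187 mm) begins 45 mm behind the grasp point.
Start: joints at [-72.663, 39.483, -11.15, 89.685, 9.013, 51.709, -12.324], TCP at [0.166, 0.603, 0.25] pointing down, gripper open.
Joint ranges: [-172.22, 172.22], [-26.19, 119.32], [-84.43, 86.54], [7.71, 146.69], [-57.33, 237.33], [2.42, 119.75], [-152.13, 152.13]. Speed limits (degrees/s): [147.25, 147.25, 180, 180, 180, 180, 180].

INTERFACE

Orientations are given as a 3x3 rotation matrix whose columns are the frame's x, y, z axes.
In Python, from plant import bot gives the robot as it stands.
- The arm moves only by the shell command python3 -m inch 'ROWS' [FORCE]. ROWS is JSON, one flat list of numbers, 5 for each row, row after row: the shift along the tool's x, y, z in cm, then the turn about the tool's z in rad, then the opening in per cent of the stroke, from 0 (shut) to 100 (fully open). In form: [x, y, z, spin, claw, x, y, z, spin, claw, ...]. A call has 1 to 20 rows; each row is the pose to reach, as a shift and turn from the pose commanded when the call began, along the tool's axes at that moment; what a row does not reach only later rows make up. A row lasts 1/10 s, in which the tool goes at most 50 mm and 8.59 degrees, less where a joint would pass 70% of its speed; a pose out of reach is approached as far as the arm can. A call with a gripper value outside its range is refused whole. The fingers move at their own pace and stop on an object; FORCE is the grip in N (left out, the last holds). Time passes only in rows, so rows that repeat a pose let the fingers close. It gives the time, the measured TCP pose, the force and the opening at its end, in the units of the state.
- bot.observe(): the state, without advancing time (a new reading comes with each control period).
- bot.capture(name): name is "side" or "top"; returns a dict with "img" (480x640x3 uint8, red, green, blue), "depth" (480x640 float32, m along the optical axis (not along the pixel's ray), 0 where there is no reading), "intrinsics" (3x3 intrinsics, pixels), "R" (3x3) and "t" (3): a world point X has camera coordinates R X + t. Camera axes: x right, y down, z forward; pixel columns grow to the right and rows downward; lengths in m; the calibration is good to about 2 mm. A picture is of the moment at which its call begins.
- bot.sign_off(): hands the job in, once; it reports no verdict.
The state is a dict: "clock": time; "q": joint angles; "joint_vel": joint speeds; "joint_efforts": joint torques, N m; "ee_pos": TCP position; "orientation": TCP orientation; "contact_force": force on the tool from outside, world axes, zero at the start; "ft_torque": the same for the moment, N m; "width": finger opening in m.
Only numpy, scipy, OpenCV 4.12 (cv2) and the standard library are available. Lean on these libraries where they do the work, as an engineer would, in place of code of your own. Each camera call takes 0.05 s, during which the arm holds its last target.

TASK

Portion the stock tablets into the three pots, working from left to right: for each hand chute that holds tablets, push the carrier by its post until the pot of the same place (left, middle, right) is under the drop tube, then pick up the chute and tilt it so that its tablets slide down through the tube into that pot, and stand the chute back upright about where it stood. An empty chute and its pot are passed over. Never touch the tablets with the gripper, and do not disturb the jar, the hand stamp and the tape measure. Last, slide the carrier fully to the left, to its stop, so that the pots can be taken off.

Things in the scene. Friction and masses are not known exactly. Their poses are not given: they have to be found in the camera images.
- spout (a point): centre of the open top rim of the drop tube: a short upright steel tube with a flared mouth (58 mm inside at the rim, 40 mm below), open at both ends, fixed on the filling stand. Rim 136 mm, lower end 80 mm above the table, 8 mm above the pots' rims. Its column stands 125 mm behind it (+x of this frame), 112 mm high. This frame has the stand's yaw
- pot1 (a point): centre of the inner floor of the left one of three square white pots fixed on the carrier in a zig-zag (40 mm wide inside, 33 mm deep, rim 71 mm above the table); the middle pot lies 56 mm further from the robot than the two outer ones, 54 mm to the side of each. A tablet dropped through the tube lands in a pot whose centre is within about 8 mm of the tube's axis, seen from above
- pot2 (a point): centre of the inner floor of the middle one of three square white pots fixed on the carrier in a zig-zag (40 mm wide inside, 33 mm deep, rim 71 mm above the table); the middle pot lies 56 mm further from the robot than the two outer ones, 54 mm to the side of each. A tablet dropped through the tube lands in a pot whose centre is within about 8 mm of the tube's axis, seen from above
- pot3 (a point): centre of the inner floor of the right one of three square white pots fixed on the carrier in a zig-zag (40 mm wide inside, 33 mm deep, rim 71 mm above the table); the middle pot lies 56 mm further from the robot than the two outer ones, 54 mm to the side of each. A tablet dropped through the tube lands in a pot whose centre is within about 8 mm of the tube's axis, seen from above
- post (a point): middle of the upright black grip post (round, 16 mm across, 93 mm top height above the table, free from 40 mm up) at the carrier's front edge, by which the carrier is pushed along both slides; this point is 78 mm above the table. The axes are the stand's
- cross (a joint): position of the cross slide (m), along the stand's x axis (away from the robot at yaw 0), -0.036 to 0.036, stays where left, about 1.5 N friction. 0: middle pot is 28 mm too far from the robot to be under the tube
- carrier (a joint): position of the carrier on the cross slide (m), along the stand's y axis (to the left), -0.062 to 0.105 (0.105: fully left at its stop), stays where left, about 1.5 N friction. 0: middle pot straight in line with the tube
- grip1 (a point): centre of the gripping part of the upright black handle (28 mm along x, 14 mm wide along y; top 78 mm, this point 60 mm above the chute's underside) of the left one of three loose steel hand chutes (0.14 kg, 155 mm long, trough 30 mm and foot 60 mm wide). The handle stands at the chute's back, behind the trough, which runs forward along -x of this frame
- nose1 (a point): floor edge at the left chute's open nose, 139 mm forward of its grip point and 43 mm below it when level. Trough: level pocket 42 mm long at the back (floor 4 mm up), then a ramp climbing at 9 degrees to the nose; walls 25 mm high, 26 mm apart. Tablets stay in the pocket while the chute is level and slide out over the nose when it is tilted nose-down 35 to 45 degrees
- grip2 (a point): centre of the gripping part of the upright black handle (28 mm along x, 14 mm wide along y; top 78 mm, this point 60 mm above the chute's underside) of the middle one of three loose steel hand chutes (0.14 kg, 155 mm long, trough 30 mm and foot 60 mm wide). The handle stands at the chute's back, behind the trough, which runs forward along -x of this frame
- nose2 (a point): floor edge at the middle chute's open nose, 139 mm forward of its grip point and 43 mm below it when level. Trough: level pocket 42 mm long at the back (floor 4 mm up), then a ramp climbing at 9 degrees to the nose; walls 25 mm high, 26 mm apart. Tablets stay in the pocket while the chute is level and slide out over the nose when it is tilted nose-down 35 to 45 degrees
- grip3 (a point): centre of the gripping part of the upright black handle (28 mm along x, 14 mm wide along y; top 78 mm, this point 60 mm above the chute's underside) of the right one of three loose steel hand chutes (0.14 kg, 155 mm long, trough 30 mm and foot 60 mm wide). The handle stands at the chute's back, behind the trough, which runs forward along -x of this frame
- nose3 (a point): floor edge at the right chute's open nose, 139 mm forward of its grip point and 43 mm below it when level. Trough: level pocket 42 mm long at the back (floor 4 mm up), then a ramp climbing at 9 degrees to the nose; walls 25 mm high, 26 mm apart. Tablets stay in the pocket while the chute is level and slide out over the nose when it is tilted nose-down 35 to 45 degrees
- tab1a_mid (a point): centre of a white pressed stock tablet, 14 x 14 x 10 mm, 12 g, slippery (friction about 0.2), at the start in the pocket of the left chute (each chute holds none, one or two); None if absent
- tab1b_mid (a point): centre of a white pressed stock tablet, 14 x 14 x 10 mm, 12 g, slippery (friction about 0.2), at the start in the pocket of the left chute (each chute holds none, one or two); None if absent
- tab2a_mid (a point): centre of a white pressed stock tablet, 14 x 14 x 10 mm, 12 g, slippery (friction about 0.2), at the start in the pocket of the middle chute (each chute holds none, one or two); None if absent
- tab2b_mid (a point): centre of a white pressed stock tablet, 14 x 14 x 10 mm, 12 g, slippery (friction about 0.2), at the start in the pocket of the middle chute (each chute holds none, one or two); None if absent
- tab3a_mid (a point): centre of a white pressed stock tablet, 14 x 14 x 10 mm, 12 g, slippery (friction about 0.2), at the start in the pocket of the right chute (each chute holds none, one or two); None if absent
- tab3b_mid (a point): centre of a white pressed stock tablet, 14 x 14 x 10 mm, 12 g, slippery (friction about 0.2), at the start in the pocket of the right chute (each chute holds none, one or two); None if absent
- jar_right: bystander: full glass jar with black lid, 70 mm wide, 116 mm high; origin at its underside
- stamp: bystander: hand stamp standing upright, 27 x 46 x 80 mm; origin at its underside
- measure: bystander: pocket tape measure lying on its side, 58 x 90 x 28 mm; origin at its underside

How it is judged (in metres and radians):
On the way, in this order (a step that is already met when the one before it is completed fails the run):
1. the tablets of the left chute lie in the left pot while that pot is under the drop tube (horizontal distance between each of tab1a_mid, tab1b_mid and pot1 below 0.024 m and z of tab1a_mid in the frame of pot1 between 0 and 0.036 m and horizontal distance between each of tab1a_mid, tab1b_mid and spout below 0.036 m and z of tab1b_mid in the frame of pot1 between 0 and 0.036 m), for 0.2 s.
2. the tablets of the middle chute lie in the middle pot while that pot is under the drop tube (horizontal distance between each of tab2a_mid, tab2b_mid and pot2 below 0.024 m and z of tab2a_mid in the frame of pot2 between 0 and 0.036 m and horizontal distance between each of tab2a_mid, tab2b_mid and spout below 0.036 m and z of tab2b_mid in the frame of pot2 between 0 and 0.036 m), for 0.2 s.
3. the tablets of the right chute lie in the right pot while that pot is under the drop tube (horizontal distance between each of tab3a_mid, tab3b_mid and pot3 below 0.024 m and z of tab3a_mid in the frame of pot3 between 0 and 0.036 m and horizontal distance between each of tab3a_mid, tab3b_mid and spout below 0.036 m and z of tab3b_mid in the frame of pot3 between 0 and 0.036 m), for 0.2 s.
At the end, for the whole second after the job is handed in: every tablet present lies in the pot of the same place as its chute (centre within 24 mm of the pot's centre, below the rim), all three chutes stand level (within 0.12 rad) with their handles within 9 cm of where they were at the start, and the carrier is within 6 mm of its left stop (horizontal distance between each of tab1a_mid, tab1b_mid and pot1 below 0.024 m and z of tab1a_mid in the frame of pot1 between 0 and 0.036 m and z of tab1b_mid in the frame of pot1 between 0 and 0.036 m and horizontal distance between each of tab2a_mid, tab2b_mid and pot2 below 0.024 m and z of tab2a_mid in the frame of pot2 between 0 and 0.036 m and z of tab2b_mid in the frame of pot2 between 0 and 0.036 m and horizontal distance between each of tab3a_mid, tab3b_mid and pot3 below 0.024 m and z of tab3a_mid in the frame of pot3 between 0 and 0.036 m and z of tab3b_mid in the frame of pot3 between 0 and 0.036 m and distance of each of grip1, grip2, grip3 from where it was at the start of the episode below 0.09 m and angle between each of grip1, grip2, grip3's own z axis and vertical below 0.12 rad and value of joint carrier above 0.099 m); the robot touches nothing.
It fails at once if the gripper touches a tablet (contact force between the fingers and tab1a above 0.3 N or contact force between the fingers and tab1b above 0.3 N or contact force between the fingers and tab2a above 0.3 N or contact force between the fingers and tab2b above 0.3 N or contact force between the fingers and tab3a above 0.3 N or contact force between the fingers and tab3b above 0.3 N).
It fails at once if a bystander (jar, hand stamp, tape measure) is pushed aside by more than 3 cm (distance of any of jar_right, stamp, measure from where it was at the start of the episode above 0.03 m).
Of tab1a, tab1b, tab2a, tab2b, tab3a, tab3b only 3 to 6 are there at a start; the rules pass over those that are not, and their reading is None.
At some moment in a run one of chute1, chute2, chute3 may be knocked a few centimetres aside while the robot is not near it.
It also fails if it takes over 210 s, if anything falls off the work surface, if the arm or the gripper's body presses on something with over 40 N, if the wrist force passes 120 N, or if a joint passes its speed limit or range.

## Working session

There is one attempt and no reset: what is moved stays moved. The work goes in short steps, Python scripts to look and compute and a shell command to move; the robot and the scene stay as the last step left them, time stands still between calls to the robot, and variables do not carry over. Pictures are saved under pics/ and viewed, and the job is handed in when it is done.

```bash
mkdir -p pics; ls; python3 - <<'E'
from plant import bot
import cv2,numpy as np
s=bot.observe();print({k:np.round(v,3).tolist() for k,v in s.items()})
for n in("side","top"):
    c=bot.capture(n);cv2.imwrite(f"pics/{n}0.png",c["img"][:,:,::-1]);print(n,c["intrinsics"].tolist(),np.round(c["R"],4).tolist(),c["t"].tolist())
E
```

```text
pics
{'clock': 0.0, 'q': [-72.662, 39.534, -11.146, 89.744, 9.012, 51.708, -12.324], 'joint_vel': [-0.012, 0.101, 0.038, 0.013, -0.007, -0.014, 0.004], 'joint_efforts': [-0.001, -52.757, -1.266, -15.344, -0.052, 0.006, 0.0], 'ee_pos': [0.166, 0.602, 0.249], 'orientation': [[-0.964, 0.265, -0.0], [0.265, 0.964, -0.002], [-0.0, -0.002, -1.0]], 'contact_force': [0.349, -0.132, 0.584], 'ft_torque': [0.047, -0.004, 0.02], 'width': 0.088}
side [[555.4285886856941, 0.0, 317.03787152647783], [0.0, 555.4285886856941, 241.29667920762296], [0.0, 0.0, 1.0]] [[0.873, -0.4876, 0.0043], [-0.1776, -0.3263, -0.9284], [0.4542, 0.8098, -0.3714]] [-0.55667088177829, 0.15444655285764353, 1.1964205120907834]
top [[518.2327033242252, 0.0, 326.731869115299], [0.0, 518.2327033242252, 243.7711145308494], [0.0, 0.0, 1.0]] [[-0.0214, -0.9997, -0.0101], [-0.998, 0.022, -0.0598], [0.06, 0.0088, -0.9982]] [-0.14529885210033736, 0.5450473902898136, 1.224417084357493]
```

View pics/top0.png

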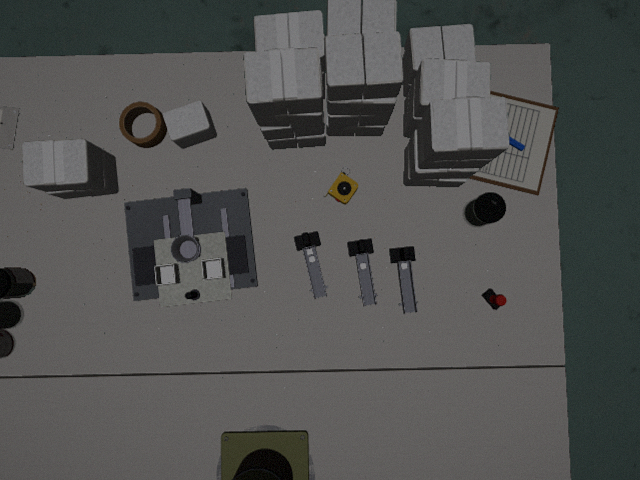

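View pics/side0.png

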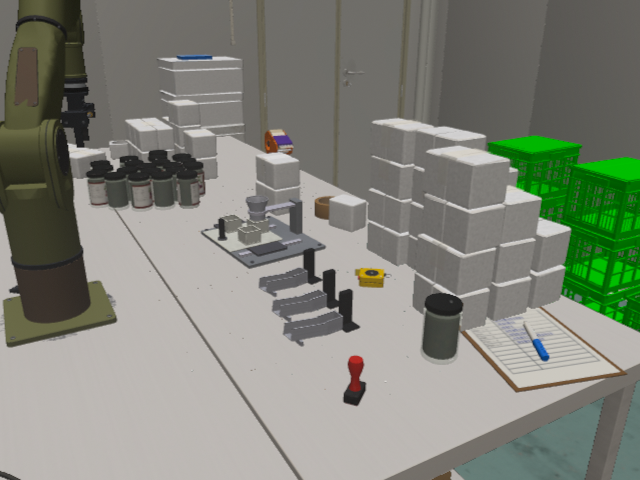

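```bash
python3 - <<'E'
import cv2
a=cv2.imread("pics/top0.png")
cv2.imwrite("pics/z1.png",cv2.resize(a[175:315,110:265],None,fx=5,fy=4.28,interpolation=2)[:600,:800])
cv2.imwrite("pics/z2.png",cv2.resize(a[220:325,280:440],None,fx=5,fy=5,interpolation=2))
E
```

```text
(no output)
```

View pics/z1.png

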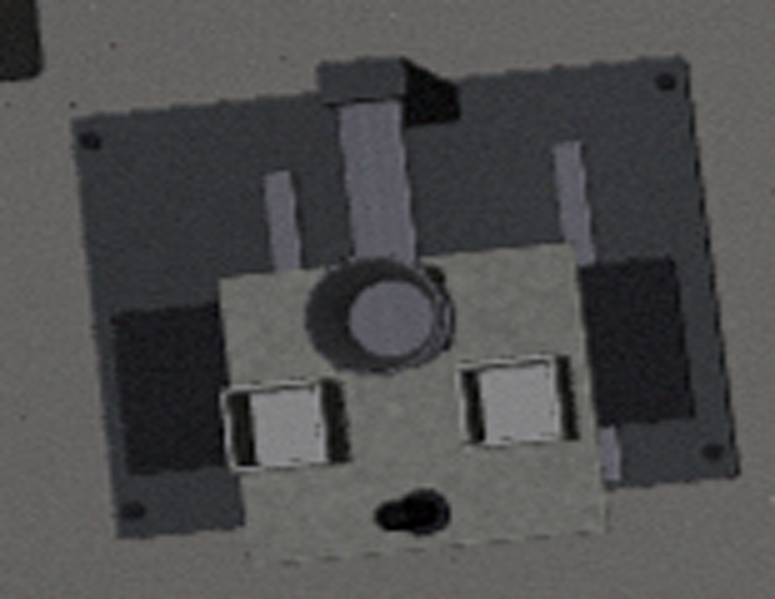

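View pics/z2.png

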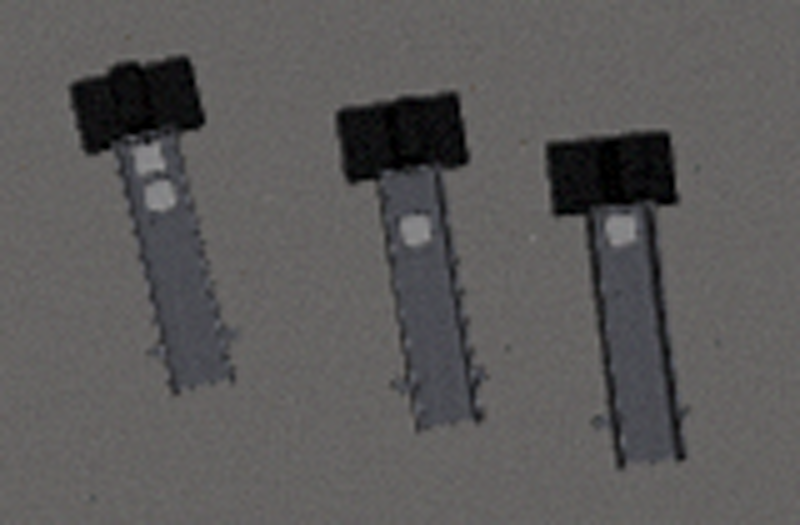

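```bash
cat > h.py <<'E'
from plant import bot
import cv2,numpy as np
def cap(n="top",save=None):
    c=bot.capture(n)
    if save: cv2.imwrite(f"pics/{save}.png",c["img"][:,:,::-1])
    return c
def ray(c,u,v,z):
    K,R,t=c["intrinsics"],np.array(c["R"]),np.array(c["t"])
    d=R.T@np.linalg.solve(K,[u,v,1.]);o=-R.T@t
    return (o+d*(z-o[2])/d[2])
def cloud(c):
    K,R,t=c["intrinsics"],np.array(c["R"]),np.array(c["t"])
    v,u=np.mgrid[:480,:640];D=c["depth"]
    P=np.stack([(u-K[0,2])/K[0,0]*D,(v-K[1,2])/K[1,1]*D,D],-1)
    W=(P-t)@R; W[D==0]=np.nan
    return W
def chutes(c,show=True):
    """handle centres: dark pixels whose cloud height is that of the handle top"""
    W=cloud(c);g=c["img"].max(2)
    m=(g<60)&(W[...,2]>.055)&(W[...,2]<.095)&(W[...,0]>.35)&(W[...,0]<.7)&(W[...,1]<.12)&(W[...,1]>-.33)
    n,l,st,ce=cv2.connectedComponentsWithStats(m.astype(np.uint8))
    out=[]
    for i in range(1,n):
        if st[i,4]<25: continue
        p=ray(c,*ce[i],.078); 
        ys,xs=np.where(l==i); q=np.array([ray(c,x,y,.078)[:2] for x,y in zip(xs,ys)])
        out.append((st[i,4],ce[i],p,np.ptp(q,0),np.median(W[l==i][:,2])))
    return sorted(out,key=lambda o:-o[2][1])
def tool(p,yaw=None):
    """world target p -> shift in cm in tool axes; spin for tool y axis along yaw+90"""
    s=bot.observe();R=np.array(s["orientation"]);e=np.array(s["ee_pos"])
    d=R.T@(np.array(p)-e)*100
    sp=None
    if yaw is not None:
        ay=np.arctan2(R[1,1],R[0,1]);want=yaw+np.pi/2
        sp=-((want-ay+np.pi/2)%np.pi-np.pi/2)
    return np.round(d,2),sp,np.round(e,4)
E
python3 - <<'E'
from h import *
c=cap()
for o in chutes(c): print(o)
W=cloud(c)
np.set_printoptions(linewidth=220,suppress=True,precision=3)
print((W[225:270:2,290:325:2,2]*1000).round())
E
```

```text
(np.int32(76), array([305.42105263, 238.18421053]), array([ 0.55180255, -0.10947216,  0.078     ]), array([0.02745749, 0.01579461]), np.float64(0.07788346289580823))
(np.int32(82), array([361.19512195, 245.09756098]), array([ 0.53326682, -0.23582044,  0.078     ]), array([0.02742875, 0.01575837]), np.float64(0.07675663195007107))
[[ 2.  0. -3. -3.  1. -3. -2.  4. -2. -1.  1. -3.  2.  2. -5. -7. -1. -0.]
 [ 2.  4. -1.  1.  2. -0. -3.  2.  4.  4. -1. -0.  3. -3. -2. -0.  2. -4.]
 [-0.  1. -1.  1.  2.  2.  1. -5. -4. -3. -5.  1.  1.  3.  2. -1.  0.  1.]
 [ 1. -2.  1. -0. -0. -1.  1. -5. -1.  1. -1. -1.  3.  2.  1. -2. -1. -2.]
 [ 4.  1. -0.  4. -1.  4. 76. 82. 83.  5.  6.  5. 10.  3. -4. -1.  0.  1.]
 [ 5.  1.  1. -1.  4.  5. 83. 79. 81. 51.  6.  9.  5.  9.  5.  1. -1. -6.]
 [ 3.  1.  0.  9.  5.  8. 78. 82. 79. 77.  3.  8.  2.  6.  5.  4.  2. -4.]
 [-4.  4.  2.  7.  8.  5.  4. 78. 79. 81.  2.  4.  9.  4.  4.  2. -1. -2.]
 [ 0.  3.  1.  3.  4.  4.  2. 78. 78. 78.  3.  5. 10.  2.  5.  1.  3. -1.]
 [-4.  4.  1.  2.  8.  6.  3. 79. 81. 81. 35.  2.  3.  2.  3.  1.  2.  3.]
 [-3.  4.  1.  9. 
[... 257 characters left out ...]
 5. -1. -4. -1.  3.  1.]
 [-4. -2. -1. -1. -0. -1.  1. 21.  7. 12. 10. 15.  5. 32. -1.  4. -2.  2.]
 [ 3. -1. -4.  2. -3.  0. -2. 31.  5.  4.  8.  5.  6. 37.  1.  3.  1. -4.]
 [-1. -0. -2. -2.  1.  3. -1. 33.  4.  6. 15. 13. 10.  4. -1. -0. -3. -4.]
 [-1.  2. -0. -4. -1. -0.  3.  1.  1.  1. 13. 18. nan  7. -0.  0. -5. -1.]
 [-0. -1.  7.  1.  1. -0.  0. -2. 17.  6. 14. 15. 16.  7. 26. -5.  2. -2.]
 [-1.  3.  0. -5. -2. -1. -1.  1. 30.  5.  2.  2.  4.  5. 32. -1.  0.  0.]
 [ 4.  1.  3.  0.  1. -0. -2. -1. 32.  7.  3.  5.  4.  6.  1.  1. -0. -1.]
 [ 3. -3. -6.  4.  2. -2. -0.  3.  1. -1.  2.  5.  2.  7.  8.  1. -1.  0.]
 [-2. -3.  1.  0. -3.  2.  3. -4.  1. 11.  6.  6.  6.  5.  5. 21. -1.  5.]]
```

```bash
sed -i 's/W\[...,1\]>-.33/W[...,1]>-.42/' h.py; cat >> h.py <<'E'
def chute_yaw(c,p,W=None):
    W=cloud(c) if W is None else W
    d=W[...,:2]-p[:2];r=np.hypot(d[...,0],d[...,1])
    a=np.arctan2(-d[...,1],-d[...,0])
    m=(W[...,2]>.02)&(W[...,2]<.05)&(r>.03)&(r<.15)&(abs(a)<.7)
    x,y=d[m][:,0],d[m][:,1]
    yaw=np.arctan2(-y.mean(),-x.mean())
    # symmetric edges: refine from side extremes
    return yaw,m.sum()
def blobs(W,m,zp,c,mn=8):
    n,l,st,ce=cv2.connectedComponentsWithStats(m.astype(np.uint8))
    return [(int(st[i,4]),ce[i].round(1),ray(c,*ce[i],zp)[:2].round(4),st[i,2:4]) for i in range(1,n) if st[i,4]>=mn]
def stand(c):
    W=cloud(c);g=c["img"].max(2)
    reg=(W[...,0]>.38)&(W[...,0]<.75)&(W[...,1]>.02)&(W[...,1]<.36)
    rim=reg&(W[...,2]>.12)&(W[...,2]<.15)
    post=reg&(W[...,2]>.082)&(W[...,2]<.105)&(g<60)
    pot=reg&(W[...,2]>.06)&(W[...,2]<.079)
    print("rim",blobs(W,rim,.136,c));print("post",blobs(W,post,.093,c));print("pot",blobs(W,pot,.071,c))
    return rim,post,pot
E
python3 - <<'E'
from h import *
c=cap()
for o in chutes(c): print(o[0],o[2],o[3],chute_yaw(c,o[2]))
r,p,q=stand(c)
v=np.zeros((480,640,3),np.uint8);v[r]=(0,0,255);v[p]=(0,255,0);v[q]=(255,255,255)
cv2.imwrite("pics/m1.png",cv2.resize(v[175:315,110:265],None,fx=5,fy=4.28,interpolation=0))
E
```

```text
75 [ 0.55179532 -0.10954549  0.078     ] [0.02745749 0.01579461] (np.float64(0.19934698310749022), np.int64(101))
80 [ 0.53345682 -0.23597819  0.078     ] [0.02742875 0.01570144] (np.float64(0.10839977691297614), np.int64(123))
87 [ 0.51398814 -0.33561563  0.078     ] [0.02523481 0.01611072] (np.float64(0.003977491759011819), np.int64(187))
101 [ 0.67949286 -0.3767443   0.078     ] [0.02476707 0.07508538] (np.float64(nan), np.int64(0))
rim [(230, array([ 94.5, 169.2]), array([0.7091, 0.3465]), array([12, 37], dtype=int32)), (283, array([181.8, 247.8]), array([0.5326, 0.1558]), array([29, 29], dtype=int32))]
post [(81, array([101.8, 173.4]), array([0.7085, 0.3496]), array([ 9, 34], dtype=int32)), (29, array([192. , 194.3]), array([0.6558, 0.1444]), array([ 6, 12], dtype=int32)), (8, array([199.8, 250.5]), array([0.5282, 0.1278]), array([2, 8], dtype=int32)), (43, array([188.3, 295. ]), array([0.4291, 0.1542]), array([8, 7], dtype=int32))]
pot [(114, array([105.5, 174.8]), array([0.7096, 0.3509]), array([ 7, 32], dtype=int32)), (22, array([194.6, 197.1]), array([0.6528, 0.1445]), array([ 8, 10], dtype=int32)), (138, array([211.4, 268.1]), array([0.4885, 0.1069]), array([23, 22], dtype=int32)), (157, array([164.7, 273.5]), array([0.4786, 0.214 ]), array([23, 23], dtype=int32)), (15, array([193.1, 294.1]), array([0.4304, 0.1493]), array([5, 6], dtype=int32))]h.py:44: RuntimeWarning: Mean of empty slice.
  yaw=np.arctan2(-y.mean(),-x.mean())
  ret = ret.dtype.type(ret / rcount)
```

View pics/m1.png

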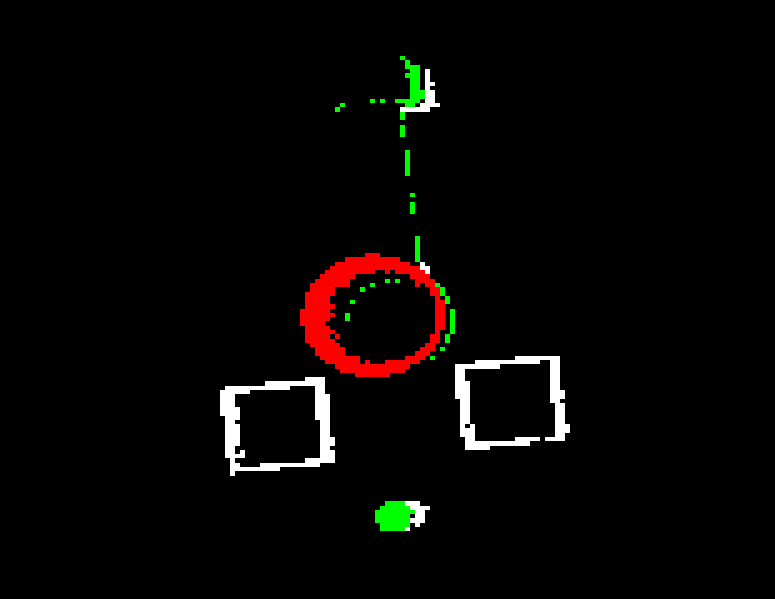

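```bash
python3 - <<'E'
from h import *
c=cap()
W=cloud(c)
m=(W[...,0]>.45)&(W[...,0]<.6)&(W[...,1]>.08)&(W[...,1]<.22)&(W[...,2]>.125)&(W[...,2]<.148)
k=max(cv2.findContours(m.astype(np.uint8),0,1)[0],key=len)
print(cv2.minEnclosingCircle(k),cv2.fitEllipse(k),cv2.boundingRect(k))
(u,v),r=cv2.minEnclosingCircle(k);print(ray(c,u,v,.136)); (u,v),_,_=cv2.fitEllipse(k);print(ray(c,u,v,.136))
P=W[m];A=np.c_[P[:,:2],np.ones(len(P))]
# robust outer circle from pts w/ z>.131
Q=P[P[:,2]>.131];B=np.c_[Q[:,:2],np.ones(len(Q))];s=np.linalg.lstsq(B,(Q[:,:2]**2).sum(1),rcond=None)[0];print(s[:2]/2,np.sqrt(s[2]+(s[:2]**2).sum()/4))
reg=(W[...,0]>.42)&(W[...,0]<.55)&(W[...,1]>.05)&(W[...,1]<.26)&(W[...,2]>.062)&(W[...,2]<.079)
n,l,st,ce=cv2.connectedComponentsWithStats(reg.astype(np.uint8))
for i in range(1,n):
    if st[i,4]>60:
        k=np.argwhere(l==i)[:,::-1].astype(np.float32);(u,v),s,a=cv2.minAreaRect(k);print("pot",u,v,s,a,ray(c,u,v,.071))
for n,g,(u,v) in zip("123",chutes(c),[(320.6,297),(369.8,304.6),(410.4,312.4)]):
    q=ray(c,u,v,.025);p=g[2];print(n,p,q,np.hypot(*(q-p)[:2]),np.degrees(np.arctan2(p[1]-q[1],p[0]-q[0])))
c=cap("side","side1")
a=c["img"][:,:,::-1];cv2.imwrite("pics/z3.png",cv2.resize(a[170:290,190:350],None,fx=5,fy=5,interpolation=2))
E
```

```text
((184.05999755859375, 248.0), 14.37242317199707) ((184.1603240966797, 248.18458557128906), (27.61139678955078, 27.994600296020508), 60.4742431640625) (170, 234, 29, 29)
[0.53215636 0.15083953 0.136     ]
[0.5317514  0.15062373 0.136     ]
[0.53183306 0.15039524] 0.029570535519922708
pot 211.59214782714844 268.28326416015625 (20.096694946289062, 20.856163024902344) 83.2901611328125 [0.48814401 0.1065637  0.071     ]
pot 165.18600463867188 273.8310546875 (20.155115127563477, 21.907733917236328) 83.2901611328125 [0.47777146 0.21291872 0.071     ]
1 [ 0.55162868 -0.10954509  0.078     ] [ 0.41568103 -0.14002593  0.025     ] 0.13932280787353604 12.637302228087227
2 [ 0.53360202 -0.23584003  0.078     ] [ 0.39542233 -0.25556502  0.025     ] 0.1395804459476182 8.124020034538882
3 [ 0.51392879 -0.33552481  0.078     ] [ 0.3751883  -0.35047978  0.025     ] 0.13954417358045773 6.152212063606477
```

View pics/z3.png

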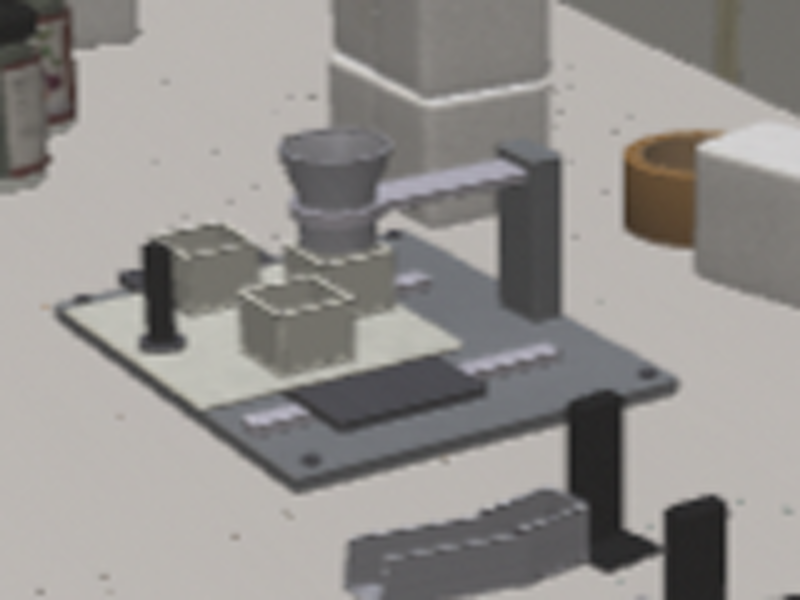

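```bash
python3 - <<'E'
from h import *
print(tool([.429,.154,.15],np.radians(5.5)))
E
```

```text
(array([-37.27, -36.23,   9.97]), np.float64(-0.3647637669605499), array([0.1659, 0.6024, 0.2494]))
```

```bash
python3 -m inch '[-37.3,-36.2,0,-0.365,60,-37.3,-36.2,0,-0.365,60,-37.3,-36.2,0,-0.365,60,-37.3,-36.2,0,-0.365,60,-37.3,-36.2,0,-0.365,60,-37.3,-36.2,0,-0.365,60,-37.3,-36.2,0,-0.365,60,-37.3,-36.2,0,-0.365,60,-37.3,-36.2,0,-0.365,60,-37.3,-36.2,0,-0.365,60,-37.3,-36.2,0,-0.365,60,-37.3,-36.2,5,-0.365,60,-37.3,-36.2,9,-0.365,60,-37.3,-36.2,9,-0.365,60,-37.3,-36.2,9,-0.365,60]'; python3 - <<'E'
from h import *
print(tool([.429,.154,.091],np.radians(5.5)))
E
```

```text
clock: 1.8
ee_pos: [0.4293, 0.1548, 0.16]
orientation: [[-0.995, -0.097, -0.001], [-0.097, 0.995, -0.0], [0.001, -0.0, -1.0]]
contact_force: [-0.5, 0.5, 0.1]
width: 0.0528
(array([ 0.03, -0.07,  6.9 ]), np.float64(0.0008746027617039243), array([0.4293, 0.1548, 0.16  ]))
```

```bash
python3 -m inch '[0,-0.1,3,0,60,0,-0.1,5,0,60,0,-0.1,6.4,0,60,0,-0.1,6.9,0,60,0,-0.1,6.9,0,0,0,-0.1,6.9,0,0,0,-0.1,6.9,0,0,0,-0.1,6.9,0,0,0,-0.1,6.9,0,0]' 15; python3 - <<'E'
from h import *
c=cap("side","s2");a=c["img"][:,:,::-1];cv2.imwrite("pics/z4.png",cv2.resize(a[130:290,150:350],None,fx=4,fy=3.75,interpolation=2))
E
```

```text
clock: 2.7
ee_pos: [0.4299, 0.154, 0.0912]
orientation: [[-0.995, -0.096, 0.001], [-0.096, 0.995, 0.001], [-0.001, 0.001, -1.0]]
contact_force: [-0.2, -0.1, 3.7]
width: 0.0152
```

View pics/z4.png

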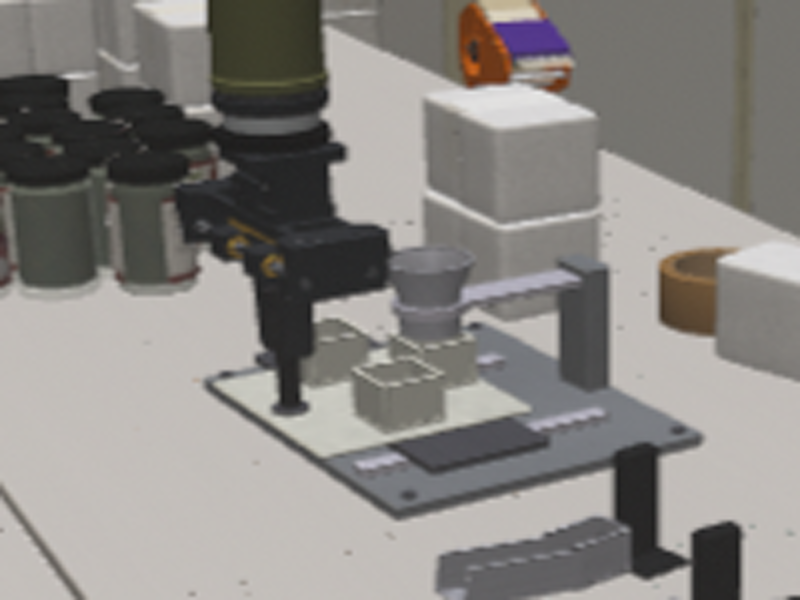

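```bash
python3 -m inch '[0,-1,0,-0.1,0,0,-2.2,0,-0.22,0,0,-3.4,0,-0.34,0,0,-4.6,0,-0.46,0,0,-5.8,0,-0.58,0,0,-6.7,0,-0.7,0,-1,-6.7,0,-0.785,0,-2,-6.7,0,-0.785,0,-3,-6.7,0,-0.785,0,-4,-6.7,0,-0.785,0,-4.8,-6.7,0,-0.785,0,-4.8,-6.7,0,-0.785,0,-4.8,-6.7,0,-0.785,0]'; python3 - <<'E'
from h import *
c=cap("side","s3");a=c["img"][:,:,::-1];cv2.imwrite("pics/z5.png",cv2.resize(a[130:290,150:350],None,fx=4,fy=3.75,interpolation=2))
c=cap("top","t3");a=c["img"][:,:,::-1];cv2.imwrite("pics/z6.png",cv2.resize(a[175:315,110:265],None,fx=5,fy=4.28,interpolation=2))
E
```

```text
clock: 4.05
ee_pos: [0.4844, 0.0914, 0.0908]
orientation: [[-0.637, -0.771, 0.001], [-0.771, 0.637, 0.0], [-0.001, -0.001, -1.0]]
contact_force: [1.9, -1.6, 0.3]
width: 0.0153
```

View pics/z5.png

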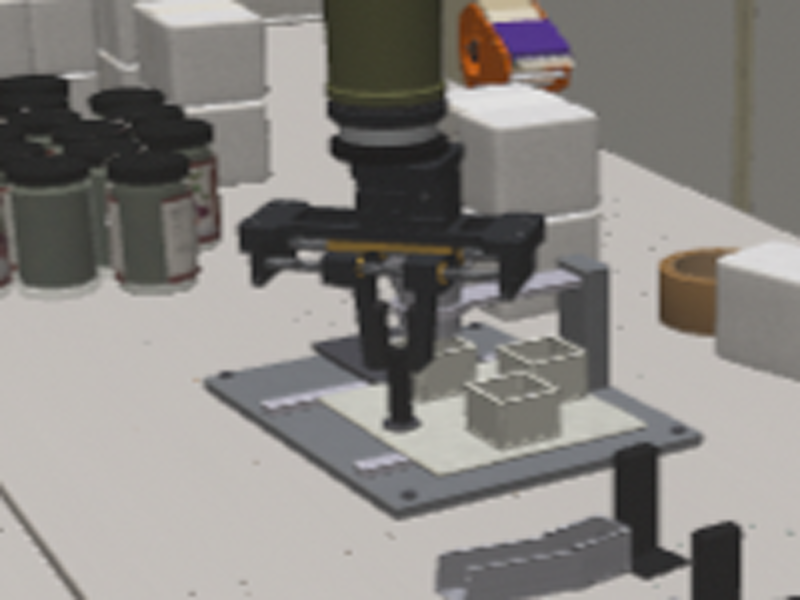

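View pics/z6.png

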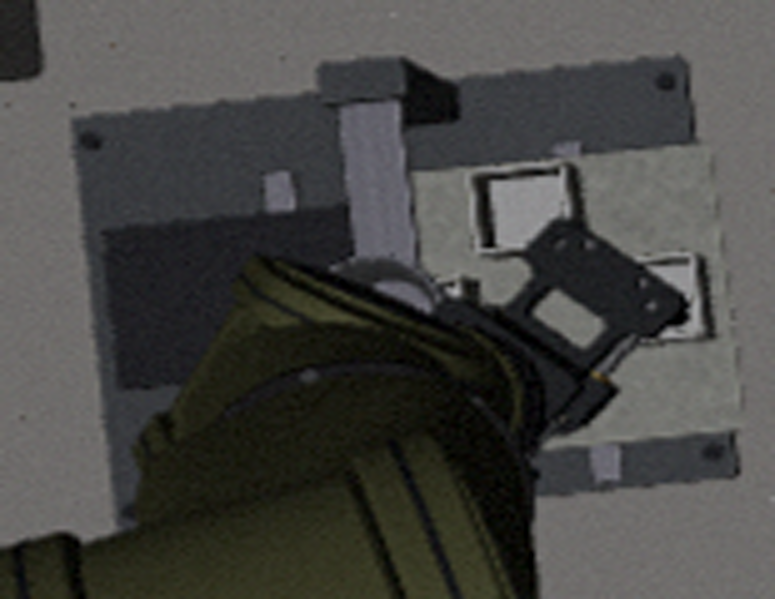

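```bash
python3 -m inch '[0,0,0,0,30,0,0,0,0,40,0,0,0,0,50,0,0,-3,0,60,0,0,-7,0,60,0,0,-10,0,60,0,0,-10,0,60]'; python3 - <<'E'
from h import *
print(tool([.5516,-.1095,.19],np.radians(12.6)))
E
```

```text
clock: 4.85
ee_pos: [0.4855, 0.0926, 0.1939]
orientation: [[-0.636, -0.772, 0.006], [-0.772, 0.636, 0.003], [-0.006, -0.003, -1.0]]
contact_force: [0.3, 0.7, -0.6]
width: 0.0527
(array([ 11.39, -17.96,   0.38]), np.float64(0.6615064427780042), array([0.4855, 0.0926, 0.1939]))
```

```bash
python3 -m inch '[11.4,-18,0.4,0.66,60,11.4,-18,0.4,0.66,60,11.4,-18,0.4,0.66,60,11.4,-18,0.4,0.66,60,11.4,-18,0.4,0.66,60,11.4,-18,0.4,0.66,60,11.4,-18,0.4,0.66,60,11.4,-18,0.4,0.66,60]'; python3 - <<'E'
from h import *
print(tool([.5516,-.1095,.052],np.radians(12.6)))
c=cap("top","t4");a=c["img"][:,:,::-1];cv2.imwrite("pics/z7.png",cv2.resize(a[175:325,110:330],None,fx=3.6,fy=3.6,interpolation=2))
stand(c)
E
```

```text
clock: 5.65
ee_pos: [0.5496, -0.108, 0.1865]
orientation: [[-0.974, -0.225, -0.001], [-0.225, 0.974, 0.002], [0.0, 0.002, -1.0]]
contact_force: [-0.7, 0.8, 0.1]
width: 0.0528
(array([-0.17, -0.22, 13.45]), np.float64(0.006808398986079434), array([ 0.5496, -0.108 ,  0.1865]))
rim [(226, array([ 94.4, 168.9]), array([0.7099, 0.3467]), array([11, 37], dtype=int32)), (285, array([181.8, 247.9]), array([0.5325, 0.1558]), array([29, 29], dtype=int32))]
post [(84, array([101.7, 172.7]), array([0.7101, 0.3499]), array([ 9, 34], dtype=int32)), (31, array([192.3, 195.2]), array([0.6538, 0.1439]), array([ 6, 10], dtype=int32)), (8, array([199.8, 250.5]), array([0.5282, 0.1278]), array([2, 8], dtype=int32)), (38, array([217. , 270.5]), array([0.4825, 0.0894]), array([7, 6], dtype=int32))]
pot [(120, array([105.5, 174.4]), array([0.7105, 0.3508]), array([ 8, 32], dtype=int32)), (27, array([194.7, 196.3]), array([0.6546, 0.1443]), array([ 7, 10], dtype=int32)), (151, array([213.9, 223.1]), array([0.5917, 0.1005]), array([23, 23], dtype=int32)), (120, array([238.1, 243.9]), array([0.5426, 0.0452]), array([21, 22], dtype=int32)), (65, array([201.5, 249.9]), array([0.5307, 0.1295]), array([10, 21], dtype=int32)), (11, array([221.3, 270.7]), array([0.4821, 0.0845]), array([3, 6], dtype=int32))]
```

View pics/z7.png

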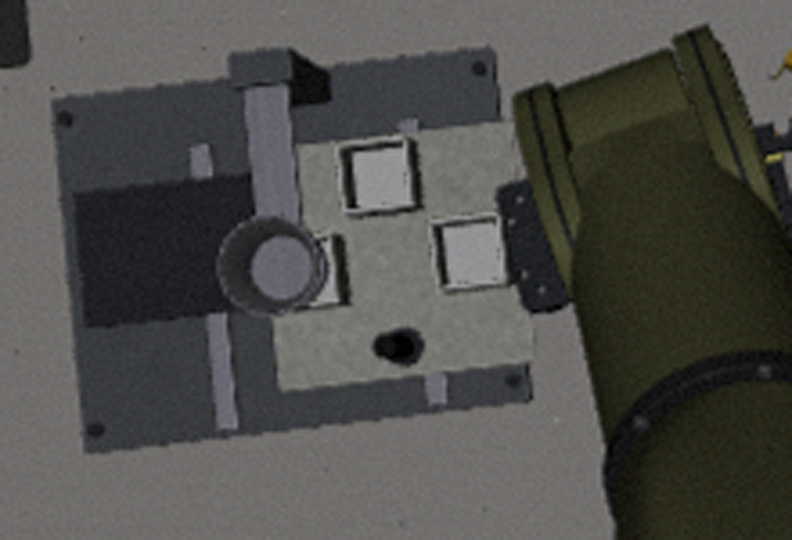

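```bash
python3 -m inch '[-0.2,-0.2,4,0,60,-0.2,-0.2,8,0,60,-0.2,-0.2,11,0,60,-0.2,-0.2,12.5,0,60,-0.2,-0.2,13.4,0,60,-0.2,-0.2,13.4,0,60]'; python3 - <<'E'
from h import *
print(tool([.5516,-.1095,.052],np.radians(12.6)))
c=cap("side","s8");a=c["img"][:,:,::-1];cv2.imwrite("pics/z8.png",cv2.resize(a[200:360,230:430],None,fx=4,fy=3.75,interpolation=2))
E
```

```text
clock: 6.3
ee_pos: [0.552, -0.1111, 0.052]
orientation: [[-0.975, -0.222, -0.002], [-0.222, 0.975, 0.001], [0.001, 0.001, -1.0]]
contact_force: [-0.5, 1.0, 0.5]
width: 0.0529
(array([0.  , 0.16, 0.  ]), np.float64(0.003726874040837602), array([ 0.552 , -0.1111,  0.052 ]))
```

View pics/z8.png

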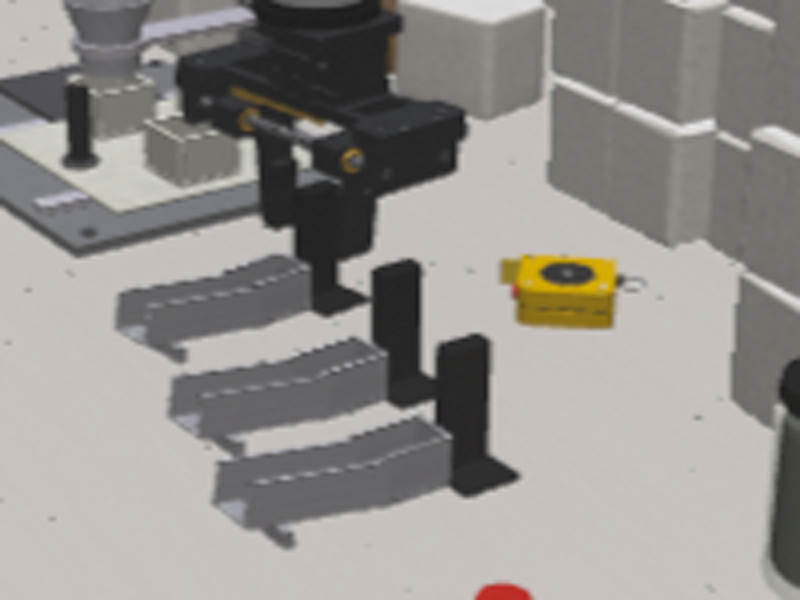

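```bash
python3 -m inch '[0,0.1,0,0,0,0,0.1,0,0,0,0,0.1,0,0,0,0,0.1,0,0,0,0,0.1,0,0,0,0,0.1,-0.5,0,0,0,0.1,-1.5,0,0,0,0.1,-3,0,0,0,0.1,-4,0,0,0,0.1,-4,0,0]' 60; python3 - <<'E'
from h import *
c=cap("side","s9");a=c["img"][:,:,::-1];cv2.imwrite("pics/z9.png",cv2.resize(a[200:360,230:430],None,fx=4,fy=3.75,interpolation=2))
E
```

```text
clock: 7.35
ee_pos: [0.5533, -0.1118, 0.0944]
orientation: [[-0.976, -0.219, 0.003], [-0.219, 0.976, -0.0], [-0.003, -0.001, -1.0]]
contact_force: [0.6, 1.0, -3.0]
width: 0.0133
```

View pics/z9.png

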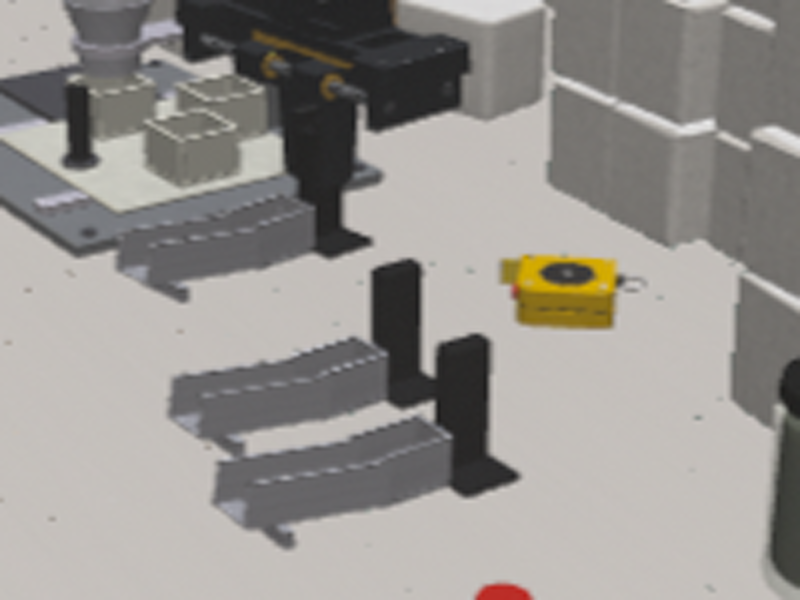

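```bash
python3 -m inch '[0,0,-2,0,0,0,0,-4,0,0,0,0,-6,0,0,0,0,-8,0,0,0,0,-10,0,0,0,0,-12,0,0,0,0,-14,0,0,0,0,-15,0,0,0,0,-15,0,0]'; python3 - <<'E'
from h import *
print(tool([.680,.165,.245],np.radians(5.5)))
E
```

```text
clock: 8.3
ee_pos: [0.5528, -0.1116, 0.2434]
orientation: [[-0.976, -0.219, 0.002], [-0.219, 0.976, -0.0], [-0.002, -0.001, -1.0]]
contact_force: [0.3, -1.0, -1.7]
width: 0.0133
(array([-18.48,  24.19,  -0.14]), np.float64(0.12508240395265746), array([ 0.5528, -0.1116,  0.2434]))
```

```bash
python3 -m inch '[-0.5,0.7,0,0,0,-1.4,1.9,0,0,0,-2.5,3.3,0,0,0,-4,5.2,0,0.02,0,-5.5,7.2,0,0.04,0,-7,9.2,0,0.06,0,-8.5,11.1,0,0.08,0,-10,13.1,0,0.1,0,-11.5,15.1,0,0.12,0,-13,17,0,0.125,0,-14.5,19,0,0.125,0,-16,21,0,0.125,0,-17.2,22.5,0,0.125,0,-18,23.6,0,0.125,0,-18.4,24.1,0,0.125,0,-18.5,24.2,0,0.125,0,-18.5,24.2,0,0.125,0,-18.5,24.2,0,0.125,0]'; python3 - <<'E'
from h import *
print(tool([.680,.165,.245],np.radians(5.5)))
c=cap("side","s10");a=c["img"][:,:,::-1];cv2.imwrite("pics/z10.png",cv2.resize(a[100:280,150:390],None,fx=3.3,fy=3.3,interpolation=2))
c=cap("top","t10");a=c["img"][:,:,::-1];cv2.imwrite("pics/z11.png",cv2.resize(a[145:315,110:265],None,fx=4,fy=3.5,interpolation=2))
E
```

```text
clock: 10.1
ee_pos: [0.6796, 0.1637, 0.2426]
orientation: [[-0.996, -0.095, -0.0], [-0.095, 0.996, -0.001], [0.0, -0.001, -1.0]]
contact_force: [-0.2, -0.7, -1.9]
width: 0.0132
(array([-0.05,  0.13, -0.24]), np.float64(-0.0012321815589360074), array([0.6796, 0.1637, 0.2426]))
```

View pics/z10.png

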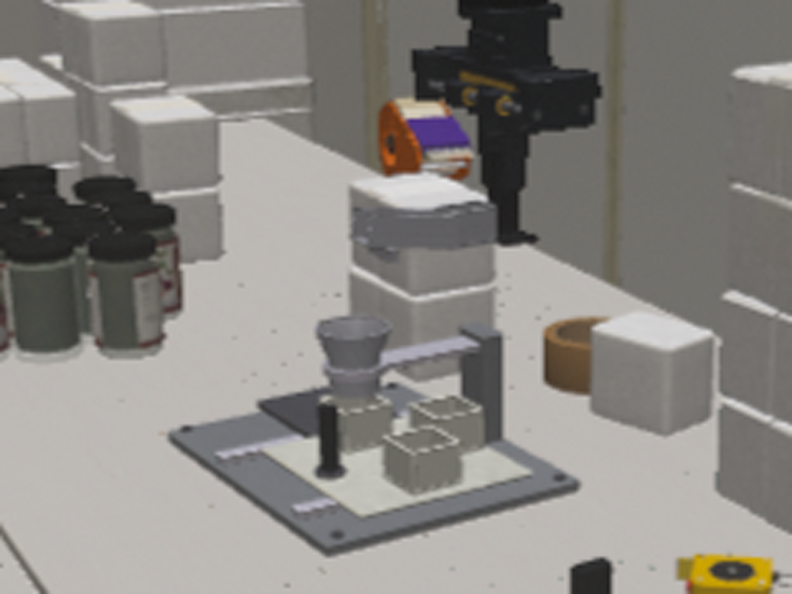

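View pics/z11.png

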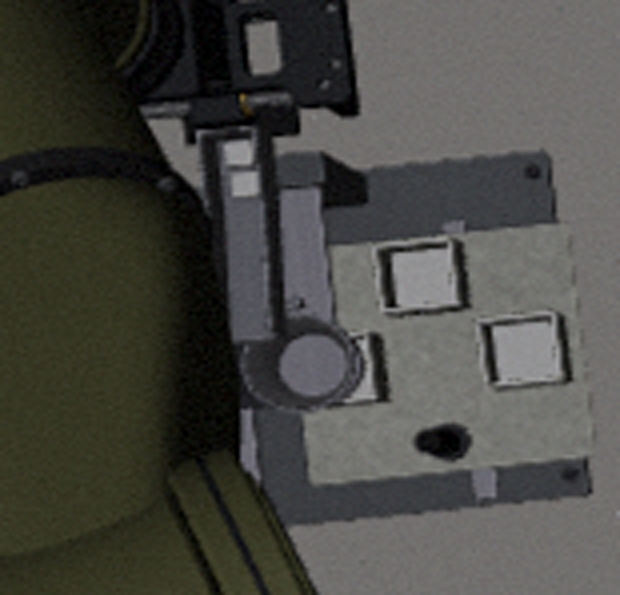

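```bash
python3 - <<'E'
from h import *
c=cap()
print(ray(c,174.3,241.6,.208),ray(c,110+240/4,145+130/3.5,.22))
W=cloud(c);m=(W[...,2]>.17)&(W[...,2]<.235)&(W[...,0]>.53)&(W[...,0]<.66)&(W[...,1]>.12)&(W[...,1]<.2)
P=W[m]
for a in np.arange(.53,.65,.01):
    q=P[(P[:,0]>a)&(P[:,0]<=a+.01)]
    if len(q):print(round(a,3),len(q),q[:,1].min().round(4),q[:,1].max().round(4),np.median(q[:,2]).round(3),q[:,2].max().round(3))
E
```

```text
[0.5414077  0.15006485 0.208     ] [0.66100688 0.15466026 0.22      ]
0.54 62 0.1361 0.1662 0.207 0.235
0.55 73 0.137 0.1676 0.205 0.23
0.56 88 0.1316 0.1675 0.203 0.231
0.57 74 0.1388 0.169 0.204 0.231
0.58 85 0.14 0.1697 0.202 0.227
0.59 84 0.1409 0.1711 0.2 0.226
0.6 81 0.1415 0.1723 0.199 0.224
0.61 80 0.1426 0.1735 0.198 0.223
0.62 101 0.1436 0.1746 0.2 0.225
0.63 94 0.1443 0.1753 0.204 0.224
0.64 92 0.1456 0.1763 0.204 0.225
```

```bash
python3 -m inch '[0,0.1,1,0,0,0,0.1,2,0,0,0,0.1,3,0,0,0,0.1,4,0,0,0,0.1,4.9,0,0,0,0.1,4.9,0,0,0,0.1,4.9,0,0]'; python3 -m inch '[0,0,0,0,0,0,0,0,0,0,0,0,0,0,0]' 8;python3 - <<'E'
from h import *
c=cap("side","s11");a=c["img"][:,:,::-1];cv2.imwrite("pics/z12.png",cv2.resize(a[120:240,220:380],None,fx=5,fy=5,interpolation=2))
E
```

```text
clock: 10.95
ee_pos: [0.6796, 0.1662, 0.1935]
orientation: [[-0.995, -0.096, -0.0], [-0.096, 0.995, 0.0], [0.0, 0.0, -1.0]]
contact_force: [0.2, 0.9, -1.2]
width: 0.0136
clock: 11.25
ee_pos: [0.6798, 0.1662, 0.1942]
orientation: [[-0.995, -0.096, 0.001], [-0.096, 0.995, 0.0], [-0.001, 0.0, -1.0]]
contact_force: [-0.4, -1.3, -1.7]
width: 0.0134
```

View pics/z12.png

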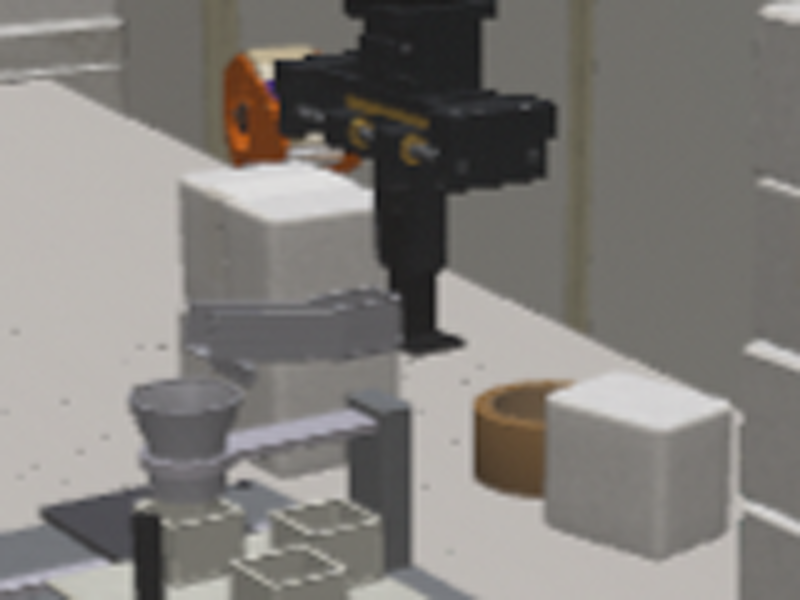

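```bash
python3 -m inch '[0,0,0,0,0,0,0,0,0,0,0,0,0,0,0,0,0,0,0,0]' 3;python3 - <<'E'
from h import *
c=cap("side","s12");a=c["img"][:,:,::-1];cv2.imwrite("pics/z13.png",cv2.resize(a[120:240,220:380],None,fx=5,fy=5,interpolation=2))
E
```

```text
clock: 11.7
ee_pos: [0.6797, 0.1661, 0.1938]
orientation: [[-0.995, -0.096, 0.0], [-0.096, 0.995, 0.0], [-0.0, 0.0, -1.0]]
contact_force: [0.3, 0.7, -2.0]
width: 0.0141
```

View pics/z13.png

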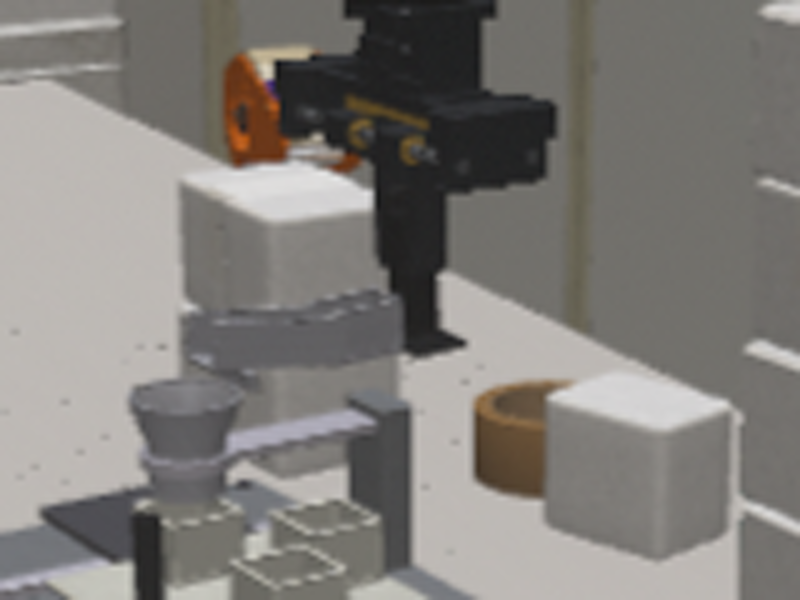

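```bash
python3 -m inch '[0.4,0,-0.5,0,0,0.8,0,-1,0,0,1.2,0,-1.5,0,0,1.6,0,-2,0,0,1.9,0,-2.3,0,0,1.9,0,-2.3,0,0]' 3;python3 - <<'E'
from h import *
c=cap("side","s13");a=c["img"][:,:,::-1];cv2.imwrite("pics/z14.png",cv2.resize(a[120:240,220:380],None,fx=5,fy=5,interpolation=2))
E
```

```text
clock: 12.35
ee_pos: [0.6605, 0.1644, 0.2176]
orientation: [[-0.995, -0.096, 0.001], [-0.096, 0.995, 0.0], [-0.001, 0.0, -1.0]]
contact_force: [0.3, 1.0, -2.0]
width: 0.014
```

View pics/z14.png

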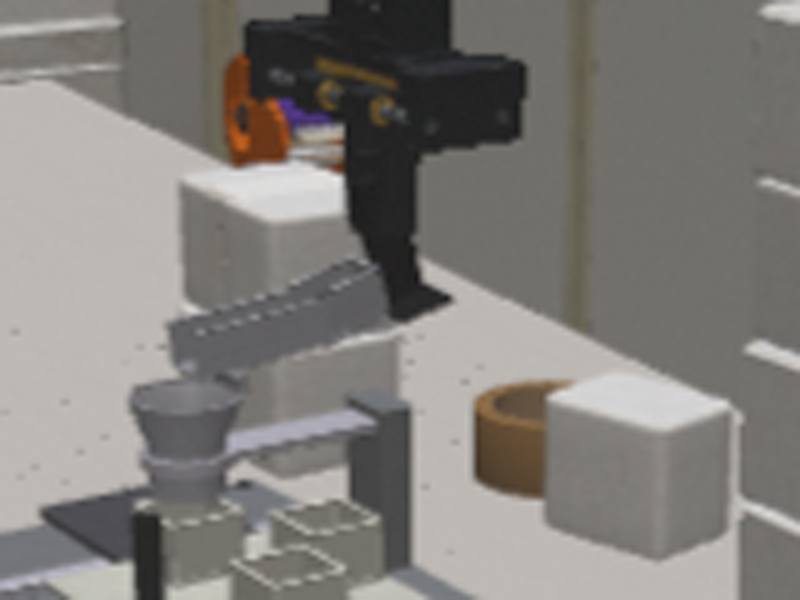

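```bash
python3 -m inch '[0.6,0,-0.6,0,0,1.1,0,-1.1,0,0,1.9,0,-1.7,0,0,2.6,0,-2.2,0,0,3.2,0,-2.6,0,0,3.8,0,-2.9,0,0,4.5,0,-3.3,0,0,5.1,0,-3.5,0,0,5.1,0,-3.5,0,0,5.1,0,-3.5,0,0,5.1,0,-3.5,0,0]' 3;python3 - <<'E'
from h import *
c=cap("side","s14");a=c["img"][:,:,::-1];cv2.imwrite("pics/z15.png",cv2.resize(a[120:240,220:380],None,fx=5,fy=5,interpolation=2))
c=cap("top","t14");a=c["img"][:,:,::-1];cv2.imwrite("pics/z16.png",cv2.resize(a[145:315,110:265],None,fx=4,fy=3.5,interpolation=2))
E
```

```text
clock: 13.5
ee_pos: [0.6101, 0.1593, 0.2515]
orientation: [[-0.995, -0.096, 0.0], [-0.096, 0.995, 0.0], [-0.0, 0.0, -1.0]]
contact_force: [0.7, 0.1, -1.7]
width: 0.014
```

View pics/z15.png

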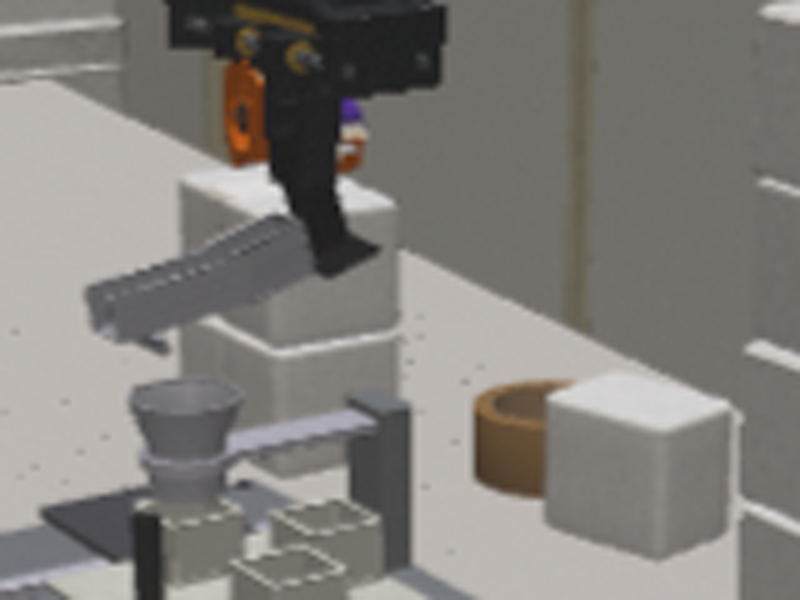

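View pics/z16.png

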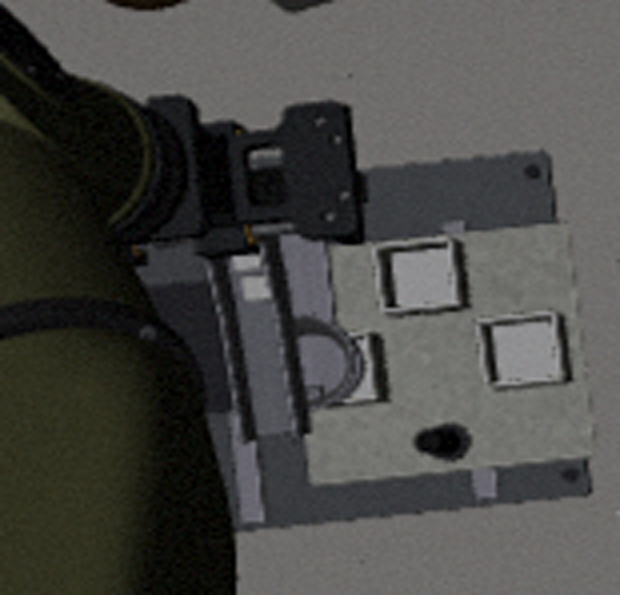

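```bash
cat >> h.py <<'E'
TUBE=np.array([.532,.1505]);X=np.array([.9954,.0958]);Y=np.array([-.0958,.9954])
def prof(c,zmin=.14,n=True):
    """trough profile in stand frame relative to the tube axis: floor slope and nose"""
    W=cloud(c);d=W[...,:2]-TUBE;a=d@X;b=d@Y
    m=(W[...,2]>zmin)&(a>-.08)&(a<.14)&(abs(b)<.011)
    A,Z=a[m],W[...,2][m]
    bins=np.arange(-.08,.14,.01);f=[]
    for q in bins:
        k=(A>q)&(A<=q+.01)
        if k.sum()>3: f.append((q+.005,np.median(Z[k])))
    return np.array(f)
E
python3 - <<'E'
from h import *
c=cap();f=prof(c,.15);print(f.round(3).tolist())
E
```

```text
[[-0.045, 0.176], [-0.035, 0.177], [-0.025, 0.178], [-0.015, 0.18], [-0.005, 0.181], [0.005, 0.185], [0.015, 0.626], [0.025, 0.63], [0.035, 0.631], [0.045, 0.63], [0.055, 0.626], [0.065, 0.625], [0.075, 0.62], [0.085, 0.607], [0.095, 0.605], [0.105, 0.6], [0.115, 0.596], [0.125, 0.595]]
```

```bash
python3 -m inch '[0,0,0,0,0,-0.6,0,0,0,0,-1.4,0,0,0,0,-2.3,0,0,0,0,-3.2,0,0,0,0,-4.1,0,0,0,0,-4.9,0,0,0,0,-5.5,0,0,0,0,-5.9,0,0.5,0,0,-5.9,0,1.5,0,0,-5.9,0,2.3,0,0,-5.9,0,3,0,0,-5.9,0,3.5,0,0,-5.9,0,3.7,0,0,-5.9,0,3.8,0,0,-5.9,0,3.8,0,0]' 15;python3 - <<'E'
from h import *
c=cap("side","s15");a=c["img"][:,:,::-1];cv2.imwrite("pics/z17.png",cv2.resize(a[120:240,220:380],None,fx=5,fy=5,interpolation=2))
c=cap("top");print(prof(c,.125).round(3)[:,:].tolist())
E
```

```text
clock: 15.25
ee_pos: [0.6687, 0.1652, 0.2139]
orientation: [[-0.995, -0.096, 0.0], [-0.096, 0.995, 0.0], [-0.0, 0.0, -1.0]]
contact_force: [0.6, -0.2, -2.0]
width: 0.0141
[[-0.025, 0.131], [0.015, 0.14], [0.025, 0.14], [0.035, 0.141], [0.045, 0.142], [0.055, 0.145], [0.065, 0.583], [0.075, 0.59], [0.085, 0.592], [0.095, 0.592], [0.105, 0.59], [0.115, 0.586], [0.125, 0.584], [0.135, 0.57]]
```

View pics/z17.png

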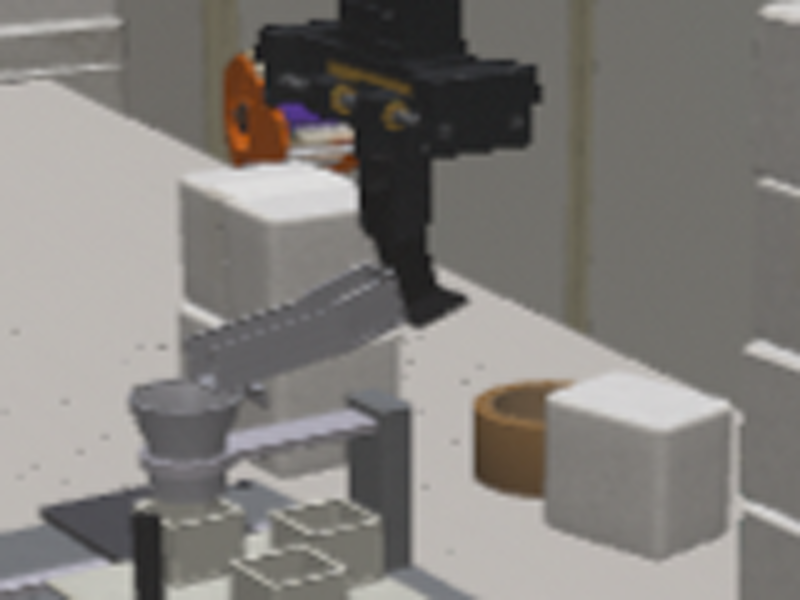

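```bash
python3 -m inch '[0,0,0,0,0,0.4,0,0,0,0,0.9,0,-0.3,0,0,1.5,0,-0.6,0,0,2.1,0,-1.1,0,0,2.7,0,-1.6,0,0,3.3,0,-2,0,0,3.9,0,-2.4,0,0,4.5,0,-2.7,0,0,5.2,0,-3,0,0,5.8,0,-3.2,0,0,6.1,0,-3.3,0,0,6.1,0,-3.3,0,0,6.1,0,-3.3,0,0]' 3;python3 - <<'E'
from h import *
c=cap("side","s16");a=c["img"][:,:,::-1];cv2.imwrite("pics/z18.png",cv2.resize(a[120:240,220:380],None,fx=5,fy=5,interpolation=2))
c=cap("top","t16");a=c["img"][:,:,::-1];cv2.imwrite("pics/z19.png",cv2.resize(a[145:315,110:265],None,fx=4,fy=3.5,interpolation=2));print(prof(c,.115).round(3)[:,:].tolist())
E
```

```text
clock: 16.75
ee_pos: [0.6076, 0.1591, 0.2465]
orientation: [[-0.995, -0.096, -0.001], [-0.096, 0.995, -0.0], [0.001, -0.0, -1.0]]
contact_force: [2.1, -0.7, 3.1]
width: 0.0138
[[-0.035, 0.137], [-0.025, 0.128], [-0.005, 0.648], [0.005, 0.643], [0.015, 0.624], [0.025, 0.626], [0.035, 0.626], [0.045, 0.624], [0.055, 0.622], [0.065, 0.618], [0.075, 0.604], [0.085, 0.601], [0.095, 0.599], [0.105, 0.594], [0.115, 0.589], [0.125, 0.588], [0.135, 0.231]]
```

View pics/z18.png

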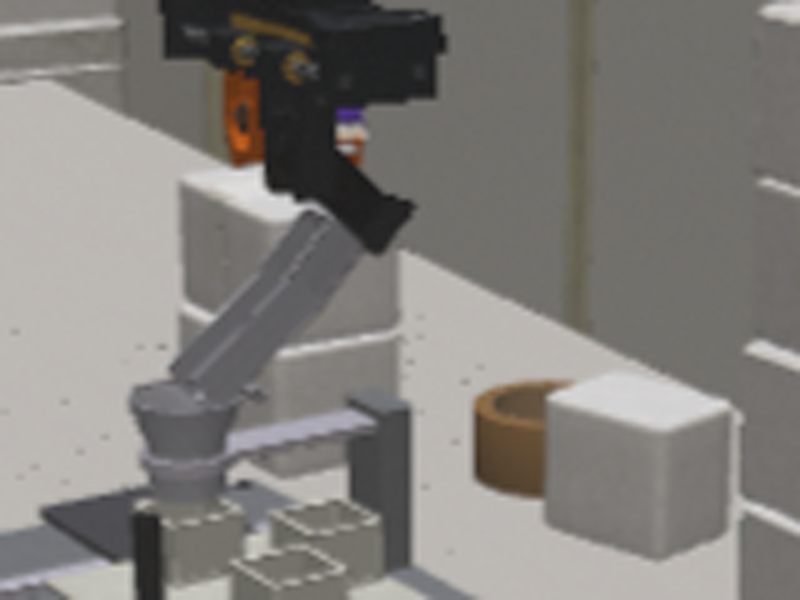

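View pics/z19.png

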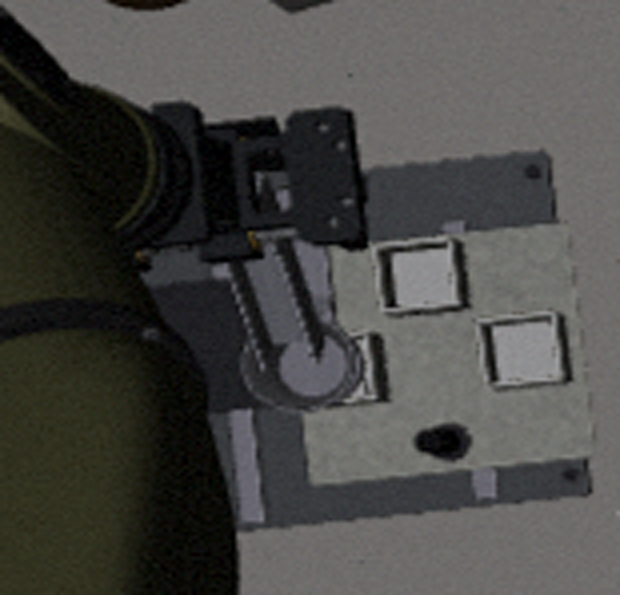

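```bash
python3 -m inch '[0,0,0,0,0,0,0,0,0,0,-0.3,0,-1,0,0,-0.5,0,-2.5,0,0,-0.5,0,-4.5,0,0,-0.5,0,-7,0,0,-0.5,0,-9,0,0,-0.5,0,-9,0,0]' 15;python3 - <<'E'
from h import *
print(tool([.4823,-.125,.33],np.radians(12.6)))
c=cap("top","t17");a=c["img"][:,:,::-1];cv2.imwrite("pics/z20.png",cv2.resize(a[145:315,110:265],None,fx=4,fy=3.5,interpolation=2))
E
```

```text
clock: 17.65
ee_pos: [0.6135, 0.1605, 0.3392]
orientation: [[-0.995, -0.096, 0.003], [-0.096, 0.995, 0.002], [-0.003, 0.002, -1.0]]
contact_force: [-0.2, 0.6, -1.7]
width: 0.0141
(array([ 15.8 , -27.16,   0.83]), np.float64(-0.1236444041306548), array([0.6135, 0.1605, 0.3392]))
```

View pics/z20.png

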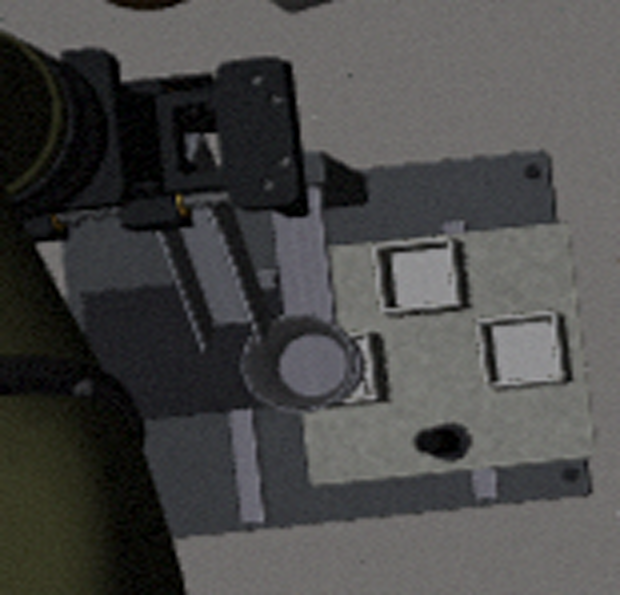

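```bash
python3 -m inch '[0.8,-1.5,0,0,0,2.3,-4,0,0,0,4,-7,0,-0.05,0,6,-10.3,0,-0.1,0,8,-13.7,0,-0.124,0,10,-17.1,0,-0.124,0,12,-20.5,0,-0.124,0,14,-24,0,-0.124,0,15.2,-26.1,0,-0.124,0,15.7,-27,0,-0.124,0,15.8,-27.2,0,-0.124,0,15.8,-27.2,3,-0.124,0,15.8,-27.2,6,-0.124,0,15.8,-27.2,10,-0.124,0,15.8,-27.2,14,-0.124,0,15.8,-27.2,17,-0.124,0,15.8,-27.2,19,-0.124,0,15.8,-27.2,19.5,-0.124,0,15.8,-27.2,19.5,-0.124,0]';python3 - <<'E'
from h import *
print(tool([.4823,-.125,.116],np.radians(12.6)))
c=cap("top","t18");a=c["img"][:,:,::-1];cv2.imwrite("pics/z21.png",cv2.resize(a[175:325,110:265],None,fx=5,fy=4,interpolation=2))
c=cap("side","s18");a=c["img"][:,:,::-1];cv2.imwrite("pics/z22.png",cv2.resize(a[200:360,230:430],None,fx=4,fy=3.75,interpolation=2))
E
```

```text
clock: 19.6
ee_pos: [0.4821, -0.1245, 0.1412]
orientation: [[-0.975, -0.221, -0.001], [-0.221, 0.975, 0.001], [0.001, 0.002, -1.0]]
contact_force: [0.1, 0.4, -0.8]
width: 0.0135
(array([-0.01, -0.06,  2.52]), np.float64(0.002729822542109517), array([ 0.4821, -0.1245,  0.1412]))
```

View pics/z21.png

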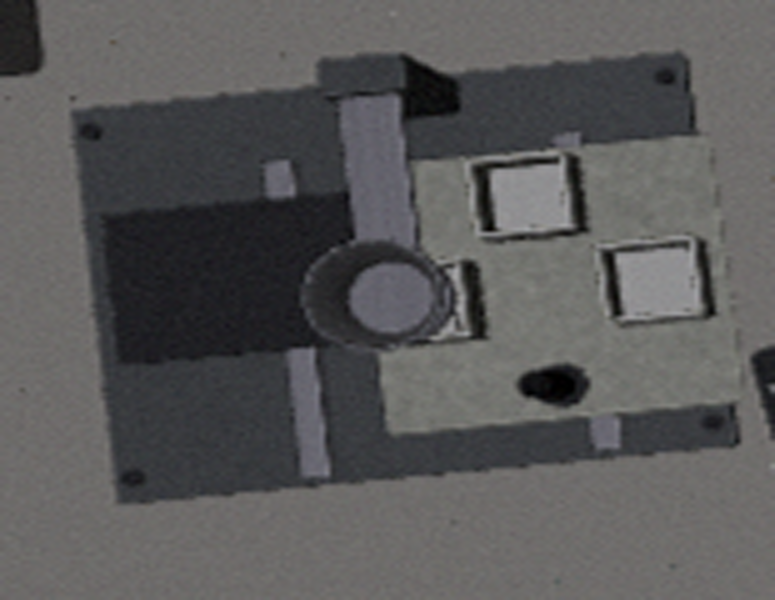

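View pics/z22.png

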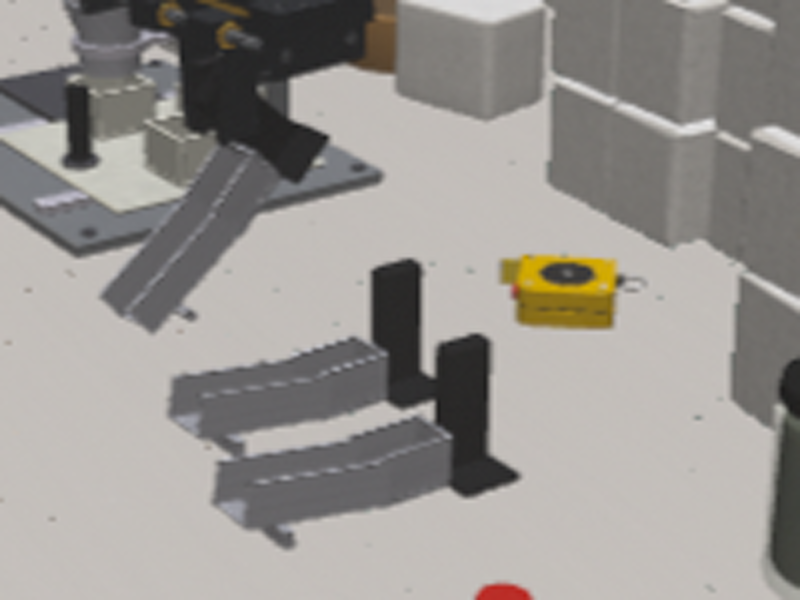

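```bash
python3 -m inch '[0,0,1,0,0,0,0,2,0,0,-0.4,0,2.6,0,0,-1.2,0,3.2,0,0,-1.9,0,3.6,0,0,-2.5,0,4,0,0,-3.3,0,4.6,0,0,-4.3,0,5.4,0,0,-5.1,0,6.2,0,0,-5.9,0,7.1,0,0,-6.5,0,8,0,0,-7,0,8.9,0,0,-7,0,9,0,0,-7,0,9,0,0]' 3;python3 - <<'E'
from h import *
c=cap("side","s19");a=c["img"][:,:,::-1];cv2.imwrite("pics/z23.png",cv2.resize(a[200:360,230:430],None,fx=4,fy=3.75,interpolation=2))
E
```

```text
clock: 21.1
ee_pos: [0.5496, -0.1108, 0.0513]
orientation: [[-0.976, -0.219, -0.001], [-0.219, 0.976, 0.0], [0.001, 0.0, -1.0]]
contact_force: [-0.1, -0.2, -1.7]
width: 0.014
```

View pics/z23.png

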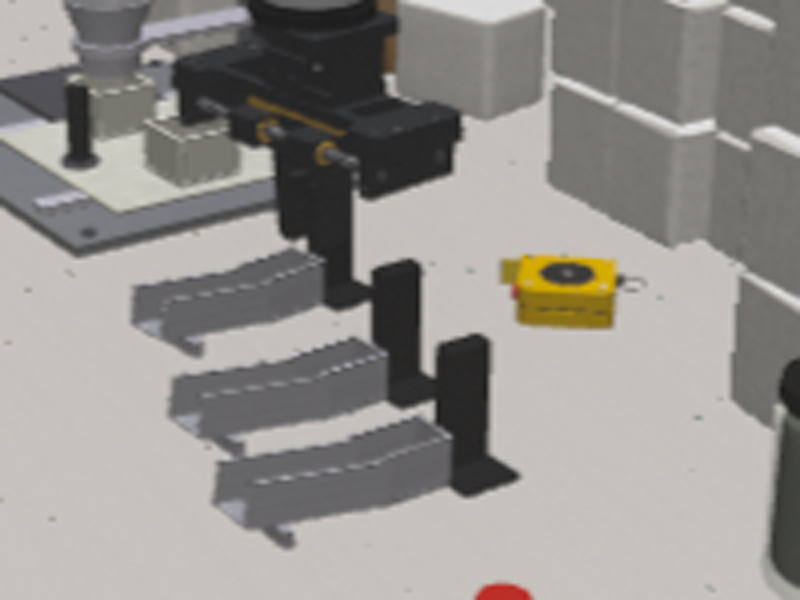

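```bash
python3 -m inch '[0,0,0,0,30,0,0,0,0,45,0,0,0,0,60,0,0,-3,0,60,0,0,-8,0,60,0,0,-12,0,60,0,0,-14,0,60,0,0,-14,0,60]';python3 - <<'E'
from h import *
print(tool([.483,.090,.17],np.radians(50.5)))
E
```

```text
clock: 21.95
ee_pos: [0.552, -0.1111, 0.1951]
orientation: [[-0.976, -0.218, 0.007], [-0.218, 0.976, -0.001], [-0.006, -0.002, -1.0]]
contact_force: [-0.0, -0.5, 0.2]
width: 0.0528
(array([ 2.37, 21.13,  2.45]), np.float64(-0.6616421201206322), array([ 0.552 , -0.1111,  0.1951]))
```

```bash
python3 -m inch '[2.4,21.1,0,-0.66,60,2.4,21.1,0,-0.66,60,2.4,21.1,0,-0.66,60,2.4,21.1,0,-0.66,60,2.4,21.1,0,-0.66,60,2.4,21.1,0,-0.66,60,2.4,21.1,2.4,-0.66,60,2.4,21.1,2.4,-0.66,60,2.4,21.1,2.4,-0.66,60]';python3 - <<'E'
from h import *
print(tool([.483,.090,.091],np.radians(50.5)))
c=cap();
for o in chutes(c): print(o[0],o[2],o[3])
E
```

```text
clock: 22.85
ee_pos: [0.4806, 0.0877, 0.1672]
orientation: [[-0.64, -0.769, -0.002], [-0.769, 0.64, -0.002], [0.002, 0.0, -1.0]]
contact_force: [0.3, 0.6, 0.2]
width: 0.0527
(array([-0.35, -0.04,  7.62]), np.float64(-0.004894817260591822), array([0.4806, 0.0877, 0.1672]))
75 [ 0.53979822 -0.12438896  0.078     ] [0.02742108 0.01791569]
78 [ 0.53313261 -0.2361016   0.078     ] [0.0273785  0.01570144]
86 [ 0.51407523 -0.33570936  0.078     ] [0.02523481 0.01597423]
91 [ 0.67967582 -0.37583935  0.078     ] [0.02471409 0.07508538]
```

```bash
python3 -m inch '[-0.3,0,3,0,60,-0.3,0,5.5,0,60,-0.3,0,7,0,60,-0.3,0,7.6,0,60,-0.3,0,7.6,0,0,-0.3,0,7.6,0,0,-0.3,0,7.6,0,0,-0.3,0,7.6,0,0,-0.3,0,7.6,0,0]' 15; python3 - <<'E'
from h import *
p=bot.observe()["ee_pos"]
print(p,tool([p[0]-.0597,p[1]+.050,.091],np.radians(5.5)))
E
```

```text
clock: 23.8
ee_pos: [0.483, 0.0919, 0.0922]
orientation: [[-0.637, -0.771, 0.001], [-0.771, 0.637, 0.0], [-0.001, -0.001, -1.0]]
contact_force: [-0.8, -0.5, 2.7]
width: 0.0153
[0.48300822 0.09189221 0.09221731] (array([-0.05,  7.79,  0.11]), np.float64(0.7838085336850804), array([0.483 , 0.0919, 0.0922]))
```

```bash
python3 -m inch '[0,1,0,0,0,0,2.2,0,0,0,0,3.4,0,0.1,0,0,4.6,0,0.25,0,0,5.8,0,0.4,0,0,6.8,0,0.55,0,0,7.5,0,0.7,0,0,7.8,0,0.78,0,0,7.8,0,0.78,0,0,7.8,0,0.78,0,0,7.8,0,0.78,20,0,7.8,0,0.78,40,0,7.8,0,0.78,60,0,7.8,-4,0.78,60,0,7.8,-8,0.78,60,0,7.8,-8,0.78,60]'; python3 - <<'E'
from h import *
print(tool([.5331,-.2360,.19],np.radians(8.1)))
E
```

```text
clock: 25.4
ee_pos: [0.4242, 0.1425, 0.1751]
orientation: [[-0.995, -0.1, 0.006], [-0.1, 0.995, 0.003], [-0.007, 0.003, -1.0]]
contact_force: [0.3, -0.5, -0.9]
width: 0.0526
(array([ -7.07, -38.74,  -1.55]), np.float64(-0.04157364875375036), array([0.4242, 0.1425, 0.1751]))
```

```bash
python3 -m inch '[0,0,-2,0,60,-7,-38.5,-2,-0.04,60,-7,-38.5,-2,-0.04,60,-7,-38.5,-2,-0.04,60,-7,-38.5,-2,-0.04,60,-7,-38.5,-2,-0.04,60,-7,-38.5,-2,-0.04,60,-7,-38.5,-2,-0.04,60,-7,-38.5,-2,-0.04,60,-7,-38.5,-2,-0.04,60,-7,-38.5,-2,-0.04,60,-7,-38.5,-2,-0.04,60,-7,-38.5,-2,-0.04,60]'; python3 - <<'E'
from h import *
c=cap("top","t20");a=c["img"][:,:,::-1];cv2.imwrite("pics/z24.png",cv2.resize(a[175:325,110:330],None,fx=3.6,fy=3.6,interpolation=2))
stand(c)
print(tool([.5331,-.2360,.052],np.radians(8.1)))
E
```

```text
clock: 26.7
ee_pos: [0.5304, -0.2323, 0.1915]
orientation: [[-0.99, -0.143, -0.001], [-0.143, 0.99, 0.001], [0.001, 0.001, -1.0]]
contact_force: [1.0, 0.4, 0.7]
width: 0.0533
rim [(230, array([ 94.4, 169. ]), array([0.7095, 0.3467]), array([12, 37], dtype=int32)), (285, array([181.8, 247.7]), array([0.5328, 0.1557]), array([29, 29], dtype=int32))]
post [(82, array([101.8, 172.8]), array([0.7098, 0.3496]), array([ 8, 34], dtype=int32)), (28, array([192.3, 194.8]), array([0.6547, 0.1439]), array([ 5, 10], dtype=int32)), (40, array([194.1, 301.4]), array([0.4148, 0.1412]), array([7, 7], dtype=int32))]
pot [(106, array([105.6, 174.3]), array([0.7107, 0.3506]), array([ 7, 32], dtype=int32)), (27, array([194.6, 196.4]), array([0.6545, 0.1445]), array([ 7, 10], dtype=int32)), (68, array([197. , 257.1]), array([0.5144, 0.1397]), array([21, 23], dtype=int32)), (135, array([217.3, 274.5]), array([0.4737, 0.0937]), array([22, 22], dtype=int32)), (155, array([170.5, 280.1]), array([0.4631, 0.2007]), array([23, 22], dtype=int32)), (12, array([198.9, 300.2]), array([0.4163, 0.1361]), array([4, 6], dtype=int32))]
(array([-0.22, -0.39, 13.97]), np.float64(0.0017664918507784844), array([ 0.5304, -0.2325,  0.1917]))
```

View pics/z24.png

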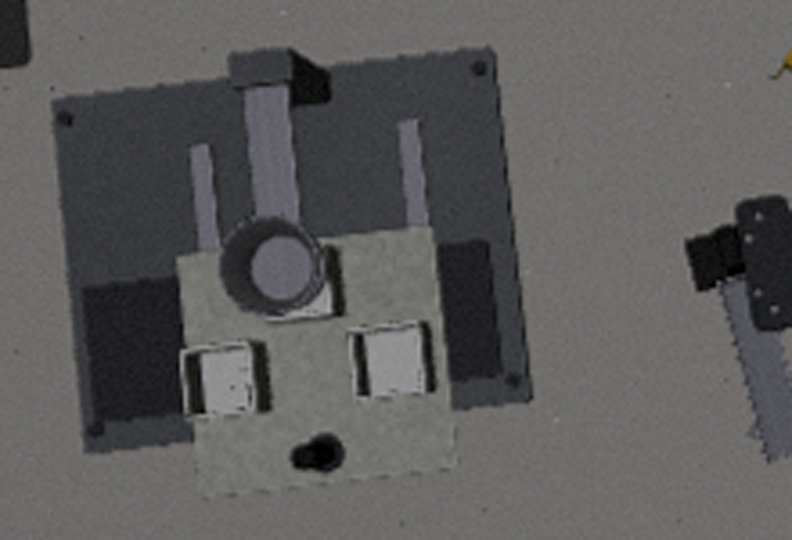

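```bash
python3 - <<'E'
from h import *
print(tool([.4155,.1415,.16],np.radians(5.5)))
c=cap();W=cloud(c)
for n,p in (("pot1",(.4631,.2007)),("pot3",(.4737,.0937))):
    # parallax-correct: search cloud pts inside pot
    d=W[...,:2]-np.array(p);k=(abs(d@X)<.019)&(abs(d@Y)<.019)&(W[...,2]<.062)
    print(n,k.sum(),np.histogram(W[...,2][k],[0,.03,.035,.04,.045,.05,.055,.062])[0])
E
```

```text
(array([ 6.04, 38.66,  3.2 ]), np.float64(0.047145052402631116), array([ 0.5304, -0.2325,  0.1917]))
pot1 198 [ 0  6 75 58 43 16  0]
pot3 222 [  0  12 155  53   2   0   0]
```

```bash
python3 -m inch '[6,38.7,0,0.047,60,6,38.7,0,0.047,60,6,38.7,0,0.047,60,6,38.7,0,0.047,60,6,38.7,0,0.047,60,6,38.7,0,0.047,60,6,38.7,0,0.047,60,6,38.7,0,0.047,60,6,38.7,0,0.047,60,6,38.7,2,0.047,60,6,38.7,4,0.047,60,6,38.7,4,0.047,60,6,38.7,4,0.047,60]'; python3 - <<'E'
from h import *
print(tool([.4155,.1415,.091],np.radians(5.5)))
E
```

```text
clock: 28.1
ee_pos: [0.4168, 0.1403, 0.1519]
orientation: [[-0.996, -0.093, -0.001], [-0.093, 0.996, -0.0], [0.001, -0.0, -1.0]]
contact_force: [0.7, 0.2, -0.4]
width: 0.0525
(array([0.12, 0.14, 6.09]), np.float64(-0.002509086481166767), array([0.4168, 0.1403, 0.1519]))
```

```bash
python3 -m inch '[0.1,0.1,3,0,60,0.1,0.1,5,0,60,0.1,0.1,6,0,60,0.1,0.1,6,0,60,0.1,0.1,6,0,0,0.1,0.1,6,0,0,0.1,0.1,6,0,0,0.1,0.1,6,0,0,0.1,0.1,6,0,0]' 15;  python3 -m inch '[-0.3,-0.1,0,0,0,-0.6,-0.2,0,0,0,-0.8,-0.3,0,0,0,-0.8,-0.3,0,0,0,-0.8,-0.3,0,0,0]';python3 -m inch '[0,0,0,0,20,0,0,0,0,40,0,0,0,0,60,0,0,0,0,60]'; python3 -m inch '[0,0,-2,0,60,0,0,-6,0,60,0,0,-10,0,60,0,0,-10,0,60]'; python3 - <<'E'
from h import *
c=cap("top","t21");a=c["img"][:,:,::-1]
stand(c)
E
```

```text
clock: 29.0
ee_pos: [0.4161, 0.1416, 0.092]
orientation: [[-0.996, -0.093, 0.001], [-0.093, 0.996, 0.001], [-0.001, 0.001, -1.0]]
contact_force: [0.6, -0.2, 2.4]
width: 0.0152
clock: 29.5
ee_pos: [0.4249, 0.1395, 0.092]
orientation: [[-0.996, -0.093, 0.001], [-0.093, 0.996, 0.001], [-0.001, 0.001, -1.0]]
contact_force: [0.3, 1.5, 5.6]
width: 0.0151
clock: 29.9
ee_pos: [0.4241, 0.139, 0.0916]
orientation: [[-0.996, -0.093, -0.0], [-0.093, 0.996, -0.0], [0.0, -0.0, -1.0]]
contact_force: [-0.1, -0.3, 0.1]
width: 0.0394
clock: 30.3
ee_pos: [0.4262, 0.14, 0.1954]
orientation: [[-0.996, -0.092, 0.007], [-0.092, 0.996, 0.003], [-0.007, 0.003, -1.0]]
contact_force: [-0.5, 0.7, -0.8]
width: 0.0528
rim [(235, array([ 94.5, 169.6]), array([0.7084, 0.3466]), array([12, 38], dtype=int32)), (277, array([181.7, 247.9]), array([0.5326, 0.1559]), array([29, 29], dtype=int32))]
post [(82, array([101.7, 172.9]), array([0.7096, 0.35  ]), array([ 9, 34], dtype=int32)), (31, array([192. , 194.5]), array([0.6553, 0.1445]), array([ 6, 11], dtype=int32))]
pot [(118, array([105.5, 174.4]), array([0.7105, 0.3508]), array([ 7, 33], dtype=int32)), (25, array([194.6, 196.7]), array([0.6538, 0.1444]), array([ 7, 10], dtype=int32)), (66, array([201.2, 249.2]), array([0.5324, 0.13  ]), array([10, 21], dtype=int32)), (125, array([219.6, 269.5]), array([0.485 , 0.0883]), array([23, 22], dtype=int32)), (119, array([172.2, 273.3]), array([0.4786, 0.1969]), array([23, 19], dtype=int32))]
```

```bash
python3 -m inch '[-7,-38.5,0,-0.045,60,-7,-38.5,0,-0.045,60,-7,-38.5,0,-0.045,60,-7,-38.5,0,-0.045,60,-7,-38.5,0,-0.045,60,-7,-38.5,0,-0.045,60,-7,-38.5,0,-0.045,60,-7,-38.5,0,-0.045,60,-7,-38.5,0,-0.045,60,-7,-38.5,0,-0.045,60,-7,-38.5,0,-0.045,60]'; python3 - <<'E'
from h import *
c=cap("top","t22");stand(c);a=c["img"][:,:,::-1];cv2.imwrite("pics/z25.png",cv2.resize(a[175:325,110:330],None,fx=3.6,fy=3.6,interpolation=2))
print(tool([.5331,-.2360,.052],np.radians(8.1)))
E
```

```text
clock: 31.45
ee_pos: [0.529, -0.2356, 0.1906]
orientation: [[-0.99, -0.14, -0.002], [-0.14, 0.99, 0.002], [0.002, 0.002, -1.0]]
contact_force: [-0.5, -0.7, 0.1]
width: 0.0529
rim [(228, array([ 94.3, 169.5]), array([0.7086, 0.3469]), array([12, 37], dtype=int32)), (263, array([181.8, 247.9]), array([0.5326, 0.1558]), array([29, 29], dtype=int32))]
post [(75, array([101.8, 173.7]), array([0.7078, 0.3495]), array([ 6, 33], dtype=int32)), (27, array([192.1, 195.2]), array([0.6538, 0.1444]), array([ 6, 10], dtype=int32)), (40, array([195.4, 297.4]), array([0.4234, 0.1381]), array([8, 7], dtype=int32))]
pot [(116, array([105.6, 175.1]), array([0.709 , 0.3506]), array([ 8, 32], dtype=int32)), (27, array([194.6, 196.4]), array([0.6544, 0.1446]), array([ 8, 10], dtype=int32)), (64, array([201.2, 249.2]), array([0.5322, 0.1301]), array([10, 21], dtype=int32)), (133, array([218.5, 270.7]), array([0.4824, 0.0908]), array([23, 22], dtype=int32)), (152, array([171.6, 276.2]), array([0.472 , 0.1983]), array([23, 22], dtype=int32)), (15, array([199.9, 296.5]), array([0.4246, 0.1338]), array([4, 7], dtype=int32))]
(array([-0.39, -0.14, 13.9 ]), np.float64(2.73491144959781e-05), array([ 0.5293, -0.2354,  0.191 ]))
```

View pics/z25.png

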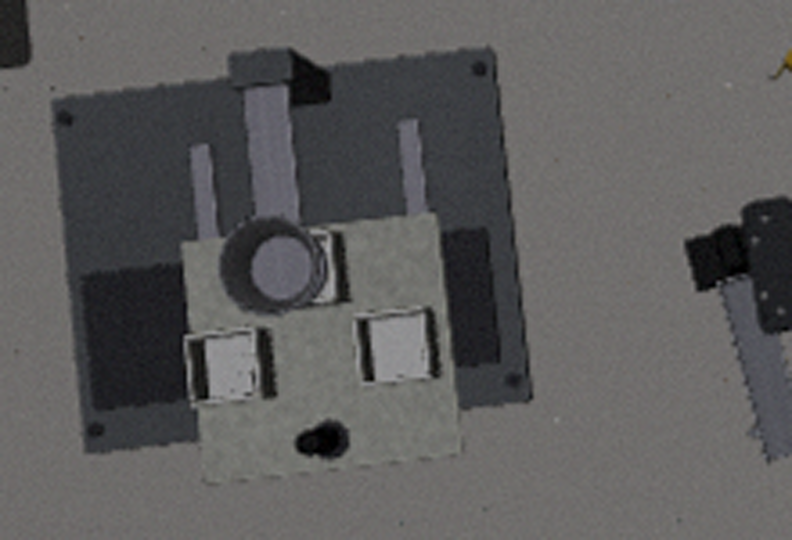

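```bash
python3 -m inch '[-0.4,-0.1,4,0,60,-0.4,-0.1,8,0,60,-0.4,-0.1,9,0,60,-0.4,-0.1,9,0,60]'; python3 - <<'E'
from h import *
c=cap("side","s23");a=c["img"][:,:,::-1];cv2.imwrite("pics/z26.png",cv2.resize(a[200:360,230:430],None,fx=4,fy=3.75,interpolation=2))
print(tool([.5331,-.2360,.052],np.radians(8.1)))
E
```

```text
clock: 31.9
ee_pos: [0.5328, -0.2364, 0.1006]
orientation: [[-0.99, -0.14, -0.004], [-0.14, 0.99, 0.001], [0.003, 0.002, -1.0]]
contact_force: [-0.1, 0.2, 0.7]
width: 0.0527
(array([0.07, 0.11, 5.01]), np.float64(-0.0014242719765373835), array([ 0.534 , -0.237 ,  0.1021]))
```

View pics/z26.png

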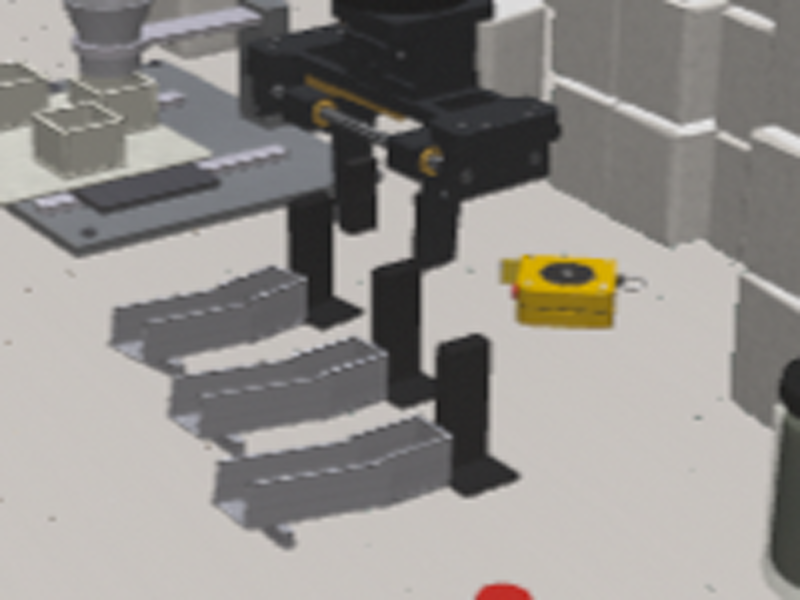

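```bash
python3 -m inch '[0,0.1,2,0,60,0,0.1,4,0,60,0,0.1,5,0,60,0,0.1,5,0,60,0,0.1,5,0,0,0,0.1,5,0,0,0,0.1,5,0,0,0,0.1,5,0,0,0,0.1,5,0,0,0,0.1,4,0,0,0,0.1,2,0,0,0,0.1,0,0,0,0,0.1,-3,0,0,0,0.1,-6,0,0,0,0.1,-9,0,0,0,0.1,-12,0,0,0,0.1,-14,0,0,0,0.1,-14.3,0,0,0,0.1,-14.3,0,0]' 60;python3 - <<'E'
from h import *
print(tool([.680,.165,.245],np.radians(5.5)))
c=cap("side","s24");a=c["img"][:,:,::-1];cv2.imwrite("pics/z27.png",cv2.resize(a[150:310,230:430],None,fx=4,fy=3.75,interpolation=2))
E
```

```text
clock: 33.85
ee_pos: [0.5334, -0.2372, 0.245]
orientation: [[-0.99, -0.138, 0.0], [-0.138, 0.99, -0.0], [-0.0, -0.0, -1.0]]
contact_force: [-0.7, 0.4, -1.2]
width: 0.0136
(array([-2.006e+01,  3.782e+01, -1.000e-02]), np.float64(0.042129090593128415), array([ 0.5334, -0.2372,  0.245 ]))
```

View pics/z27.png

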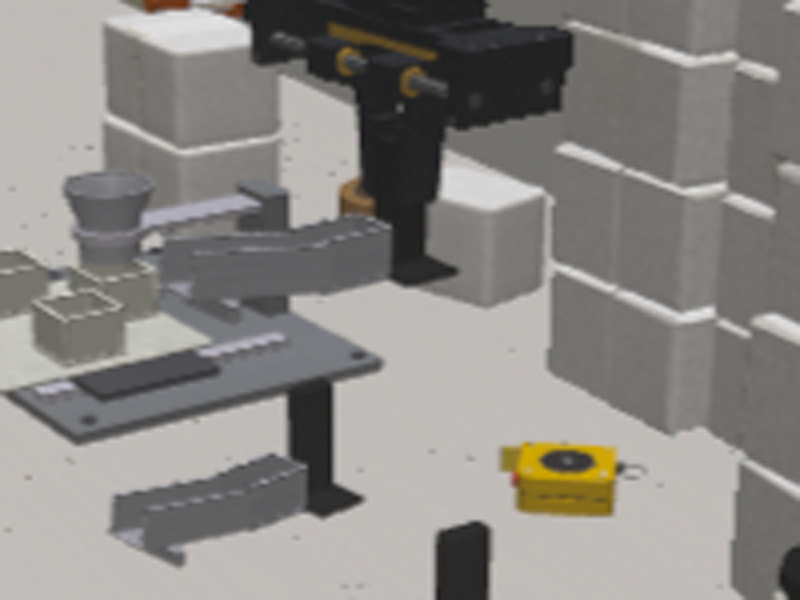

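```bash
python3 -m inch '[-0.5,0.8,0,0,0,-1.3,2.3,0,0,0,-2.4,4.3,0,0,0,-3.7,6.6,0,0,0,-5.1,9.1,0,0.01,0,-6.6,11.7,0,0.02,0,-8,14.3,0,0.03,0,-9.5,16.9,0,0.04,0,-11,19.5,0,0.042,0,-12.4,22.1,0,0.042,0,-13.9,24.7,0,0.042,0,-15.3,27.3,0,0.042,0,-16.8,29.9,0,0.042,0,-18.2,32.4,0,0.042,0,-19.5,34.7,0,0.042,0,-20.4,36.3,0,0.042,0,-21,37.3,0,0.042,0,-21.2,37.7,0,0.042,0,-21.2,37.7,0,0.042,0,-21.2,37.7,0,0.042,0]';python3 - <<'E'
from h import *
print(tool([.6913,.1658,.184],np.radians(5.5)))
c=cap("top","t24");a=c["img"][:,:,::-1];cv2.imwrite("pics/z28.png",cv2.resize(a[145:315,110:265],None,fx=4,fy=3.5,interpolation=2))
W=cloud(c);m=(W[...,2]>.19)&(W[...,2]<.24)&(W[...,0]>.53)&(W[...,0]<.67)&(W[...,1]>.12)&(W[...,1]<.2)
P=W[m]
for a in np.arange(.53,.66,.01):
    q=P[(P[:,0]>a)&(P[:,0]<=a+.01)]
    if len(q):print(round(a,3),len(q),((q[:,1].min()+q[:,1].max())/2).round(4),np.median(q[:,2]).round(3))
E
```

```text
clock: 35.9
ee_pos: [0.6915, 0.1643, 0.2445]
orientation: [[-0.995, -0.095, -0.0], [-0.095, 0.995, -0.001], [0.001, -0.001, -1.0]]
contact_force: [-0.3, -1.8, -1.3]
width: 0.0134
(array([0.  , 0.16, 6.05]), np.float64(-0.0007743998461746671), array([0.6915, 0.1643, 0.2445]))
0.55 43 0.1486 0.21
0.56 62 0.1501 0.209
0.57 81 0.1483 0.206
0.58 65 0.1536 0.206
0.59 68 0.1549 0.204
0.6 77 0.1562 0.202
0.61 74 0.1561 0.201
0.62 71 0.1573 0.2
0.63 90 0.1584 0.2
0.64 97 0.1601 0.207
0.65 84 0.1608 0.203
```

View pics/z28.png

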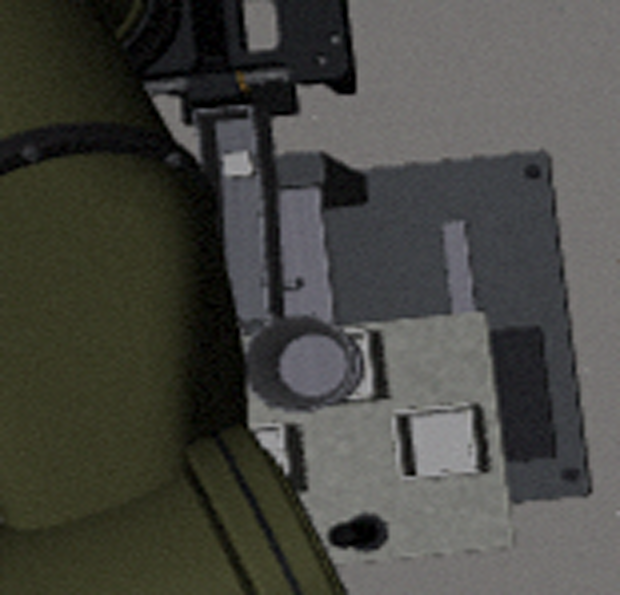

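```bash
python3 -m inch '[0,0.15,1.5,0,0,0,0.15,3,0,0,0,0.15,4.5,0,0,0,0.15,5.6,0,0,0,0.15,6.1,0,0,0,0.15,6.1,0,0,0,0.15,6.1,0,0]'; python3 -m inch '[0,0,0,0,0,0.5,0,0,0,0,1,0,-0.2,0,0,1.5,0,-0.9,0,0,2,0,-1.6,0,0,2.5,0,-2.2,0,0,3,0,-2.8,0,0,3,0,-2.8,0,0]' 3; python3 - <<'E'
from h import *
c=cap("side","s25");a=c["img"][:,:,::-1];cv2.imwrite("pics/z29.png",cv2.resize(a[120:240,220:380],None,fx=5,fy=5,interpolation=2))
c=cap("top");print(prof(c,.125).round(3)[:,:].tolist())
E
```

```text
clock: 36.65
ee_pos: [0.6918, 0.1672, 0.184]
orientation: [[-0.995, -0.096, 0.001], [-0.096, 0.995, 0.0], [-0.001, 0.0, -1.0]]
contact_force: [0.5, -0.4, -1.3]
width: 0.0131
clock: 37.45
ee_pos: [0.6621, 0.1645, 0.2136]
orientation: [[-0.995, -0.096, 0.003], [-0.096, 0.995, 0.001], [-0.003, 0.001, -1.0]]
contact_force: [2.9, 0.4, 1.3]
width: 0.0137
[[-0.025, 0.131], [0.015, 0.137], [0.025, 0.138], [0.035, 0.14], [0.045, 0.143], [0.055, 0.146], [0.065, 0.586], [0.075, 0.59], [0.085, 0.591], [0.095, 0.591], [0.105, 0.586], [0.115, 0.584], [0.125, 0.581], [0.135, 0.568]]
```

View pics/z29.png

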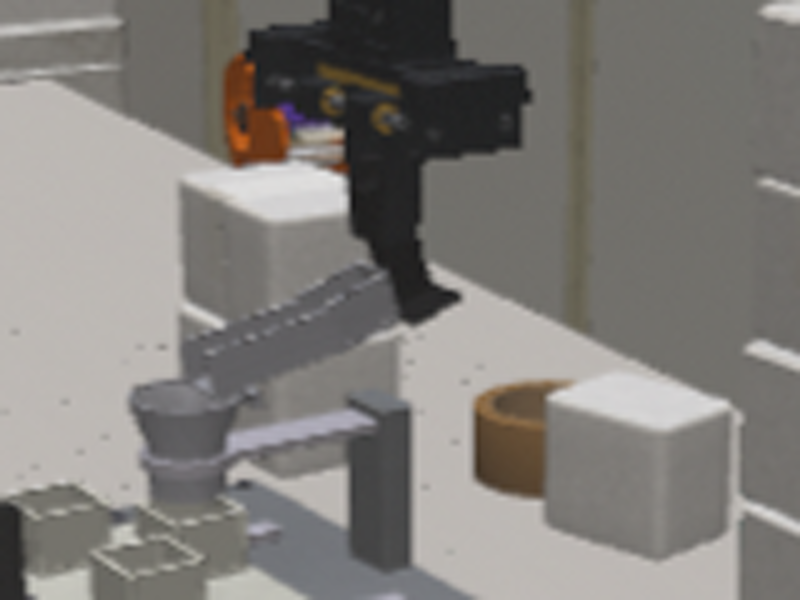

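```bash
python3 -m inch '[0.5,0,-0.3,0,0,1,0,-0.7,0,0,1.6,0,-1.1,0,0,2.2,0,-1.6,0,0,2.8,0,-2,0,0,3.4,0,-2.4,0,0,4,0,-2.7,0,0,4.7,0,-3,0,0,5.3,0,-3.2,0,0,5.6,0,-3.3,0,0,5.6,0,-3.3,0,0,5.6,0,-3.3,0,0,5.6,0,-3.3,0,0]' 3;python3 - <<'E'
from h import *
c=cap("side","s26");a=c["img"][:,:,::-1];cv2.imwrite("pics/z30.png",cv2.resize(a[120:240,220:380],None,fx=5,fy=5,interpolation=2))
c=cap("top","t26");a=c["img"][:,:,::-1];cv2.imwrite("pics/z31.png",cv2.resize(a[145:315,110:265],None,fx=4,fy=3.5,interpolation=2))
E
```

```text
clock: 38.85
ee_pos: [0.606, 0.1587, 0.2445]
orientation: [[-0.995, -0.096, -0.0], [-0.096, 0.995, 0.0], [0.0, 0.0, -1.0]]
contact_force: [1.8, 0.0, 2.9]
width: 0.0141
```

View pics/z30.png

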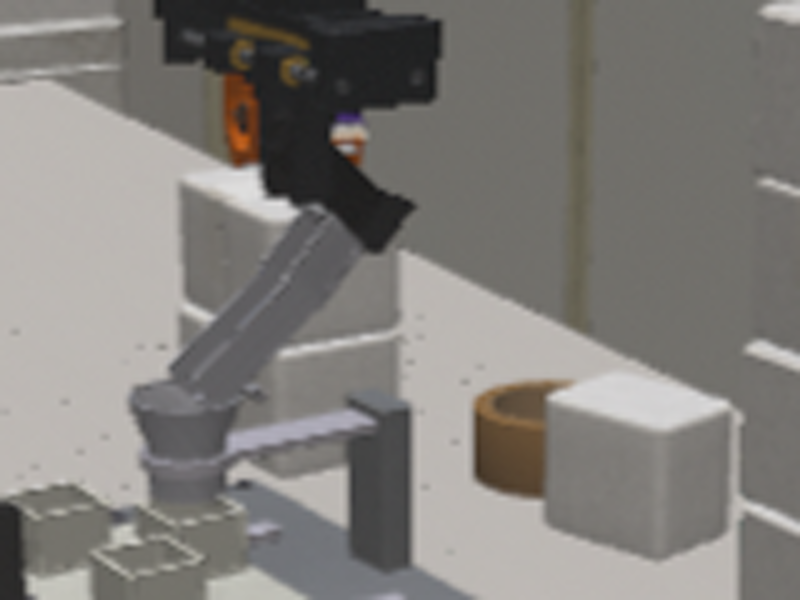

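View pics/z31.png

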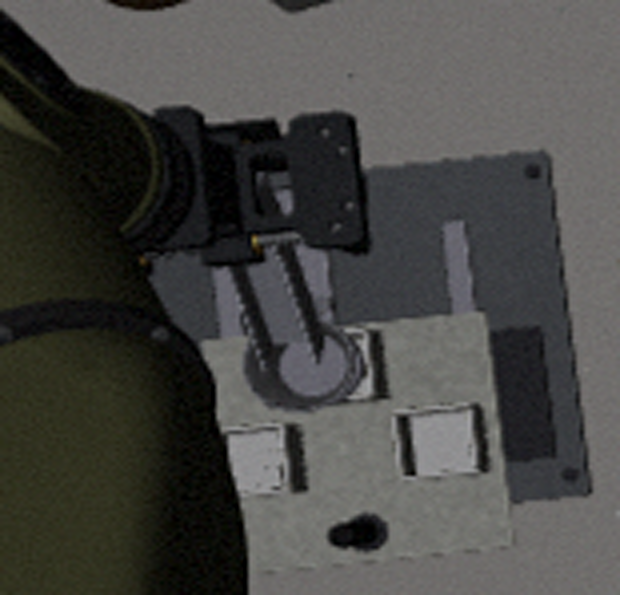

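```bash
python3 -m inch '[0,0,0,0,0,0,0,0,0,0,-0.3,0,-1,0,0,-0.5,0,-2.5,0,0,-0.5,0,-4.5,0,0,-0.5,0,-7,0,0,-0.5,0,-9,0,0,-0.5,0,-9,0,0]' 15;python3 - <<'E'
from h import *
print(tool([.4628,-.246,.33],np.radians(8.1)))
E
```

```text
clock: 39.75
ee_pos: [0.6115, 0.1598, 0.3372]
orientation: [[-0.995, -0.096, 0.003], [-0.096, 0.995, 0.002], [-0.003, 0.001, -1.0]]
contact_force: [-0.3, 0.8, -1.6]
width: 0.0135
(array([ 18.7 , -38.97,   0.61]), np.float64(-0.04512433986515596), array([0.6115, 0.1598, 0.3372]))
```

```bash
python3 -m inch '[0.8,-1.5,0,0,0,2.3,-4.7,0,0,0,4.1,-8.5,0,0,0,6,-12.5,0,-0.02,0,7.9,-16.5,0,-0.04,0,9.8,-20.5,0,-0.045,0,11.8,-24.5,0,-0.045,0,13.7,-28.5,0,-0.045,0,15.6,-32.5,0,-0.045,0,17.3,-36,0,-0.045,0,18.3,-38.2,0,-0.045,0,18.7,-39,0,-0.045,0,18.7,-39,3,-0.045,0,18.7,-39,6,-0.045,0,18.7,-39,10,-0.045,0,18.7,-39,14,-0.045,0,18.7,-39,17,-0.045,0,18.7,-39,19,-0.045,0,18.7,-39,19.4,-0.045,0,18.7,-39,19.4,-0.045,0]';python3 - <<'E'
from h import *
print(tool([.4628,-.246,.116],np.radians(8.1)))
c=cap("side","s27");a=c["img"][:,:,::-1];cv2.imwrite("pics/z32.png",cv2.resize(a[200:360,230:430],None,fx=4,fy=3.75,interpolation=2))
c=cap("top","t27");a=c["img"][:,:,::-1];cv2.imwrite("pics/z33.png",cv2.resize(a[175:325,110:330],None,fx=3.6,fy=3.6,interpolation=2));stand(c)
E
```

```text
clock: 41.75
ee_pos: [0.4622, -0.2456, 0.1401]
orientation: [[-0.99, -0.142, -0.001], [-0.142, 0.99, 0.002], [0.001, 0.002, -1.0]]
contact_force: [-0.6, -0.3, -0.7]
width: 0.0137
(array([-0.06, -0.05,  2.41]), np.float64(0.001430490309344945), array([ 0.4622, -0.2456,  0.1401]))
rim [(237, array([ 94.5, 169.6]), array([0.7083, 0.3465]), array([12, 38], dtype=int32)), (283, array([181.9, 247.8]), array([0.5326, 0.1554]), array([29, 29], dtype=int32))]
post [(78, array([101.8, 172.4]), array([0.7107, 0.3497]), array([ 7, 34], dtype=int32)), (28, array([192. , 194.7]), array([0.655 , 0.1444]), array([ 6, 11], dtype=int32)), (41, array([195.5, 297.5]), array([0.4233, 0.1379]), array([8, 7], dtype=int32))]
pot [(115, array([105.5, 173.7]), array([0.7121, 0.3507]), array([ 7, 32], dtype=int32)), (26, array([194.5, 196.2]), array([0.6549, 0.1446]), array([ 7, 10], dtype=int32)), (64, array([201.2, 249. ]), array([0.5327, 0.13  ]), array([10, 21], dtype=int32)), (136, array([218.4, 270.4]), array([0.4831, 0.0911]), array([22, 22], dtype=int32)), (161, array([171.8, 276.2]), array([0.472 , 0.1977]), array([24, 22], dtype=int32)), (16, array([200.1, 296.6]), array([0.4244, 0.1333]), array([5, 7], dtype=int32))]
```

View pics/z32.png

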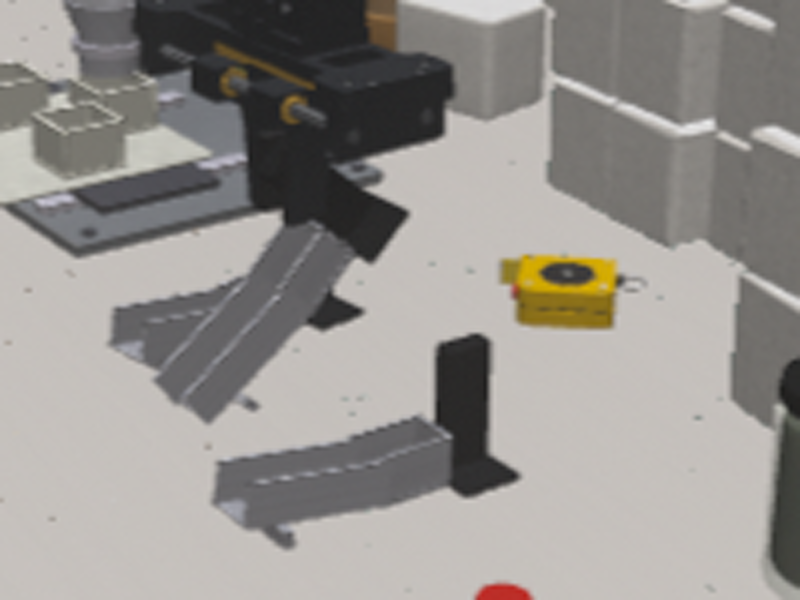

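View pics/z33.png

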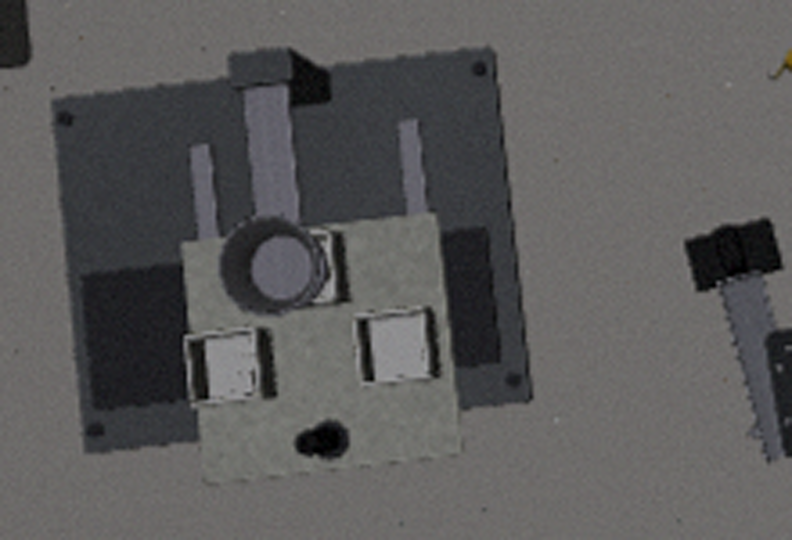

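```bash
python3 -m inch '[0,0,1,0,0,0,0,1.9,0,0,-0.4,0,2.5,0,0,-1.2,0,3.1,0,0,-1.9,0,3.5,0,0,-2.5,0,3.9,0,0,-3.3,0,4.5,0,0,-4.3,0,5.3,0,0,-5.1,0,6.1,0,0,-5.9,0,7,0,0,-6.5,0,7.9,0,0,-7,0,8.8,0,0,-7,0,8.9,0,0,-7,0,8.9,0,0,-7,0,8.9,0,30,-7,0,8.9,0,45,-7,0,8.9,0,60,-7,0,8.9,0,60]' 3;python3 - <<'E'
from h import *
c=cap("side","s28");a=c["img"][:,:,::-1];cv2.imwrite("pics/z34.png",cv2.resize(a[200:360,230:430],None,fx=4,fy=3.75,interpolation=2))
E
```

```text
clock: 43.65
ee_pos: [0.5317, -0.2372, 0.0521]
orientation: [[-0.99, -0.141, 0.001], [-0.141, 0.99, -0.0], [-0.001, -0.0, -1.0]]
contact_force: [-0.7, -1.0, 0.3]
width: 0.0438
```

View pics/z34.png

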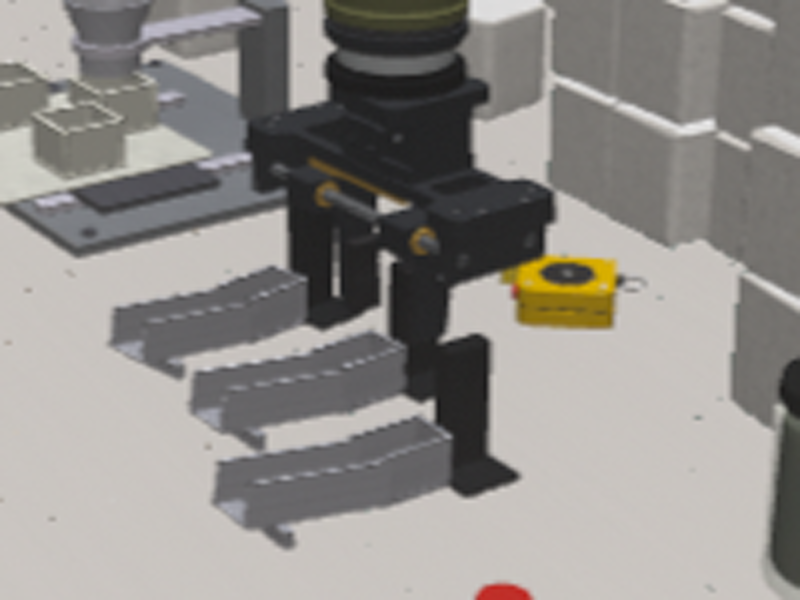

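```bash
python3 -m inch '[0,0,-3,0,60,0,0,-8,0,60,0,0,-12,0,60,0,0,-14,0,60,0,0,-14,0,60]';python3 - <<'E'
from h import *
print(tool([.424,.1385,.19],np.radians(5.5)))
E
```

```text
clock: 44.2
ee_pos: [0.5334, -0.2377, 0.1951]
orientation: [[-0.99, -0.14, 0.006], [-0.14, 0.99, -0.002], [-0.006, -0.003, -1.0]]
contact_force: [0.3, 0.1, -0.4]
width: 0.0531
(array([ 5.56, 38.78,  0.36]), np.float64(0.04474547929397832), array([ 0.5334, -0.2377,  0.1951]))
```

```bash
python3 -m inch '[5.6,38.8,0,0.045,60,5.6,38.8,0,0.045,60,5.6,38.8,0,0.045,60,5.6,38.8,0,0.045,60,5.6,38.8,0,0.045,60,5.6,38.8,0,0.045,60,5.6,38.8,0,0.045,60,5.6,38.8,0,0.045,60,5.6,38.8,0,0.045,60,5.6,38.8,2,0.045,60,5.6,38.8,4,0.045,60,5.6,38.8,4,0.045,60,5.6,38.8,4,0.045,60]'; python3 - <<'E'
from h import *
print(tool([.424,.1385,.091],np.radians(5.5)))
c=cap()
for o in chutes(c): print(o[0],o[2],o[3],o[4])
E
```

```text
clock: 45.5
ee_pos: [0.4211, 0.1384, 0.1513]
orientation: [[-0.995, -0.096, -0.002], [-0.096, 0.995, -0.001], [0.002, -0.001, -1.0]]
contact_force: [0.3, -0.3, -0.5]
width: 0.0526
(array([-0.31, -0.01,  6.03]), np.float64(-0.000308231019831684), array([0.4211, 0.1384, 0.1513]))
74 [ 0.53975662 -0.12445206  0.078     ] [0.02742108 0.01786975] 0.07742478757675289
77 [ 0.54580952 -0.23336608  0.078     ] [0.02736248 0.01577868] 0.07729261765266915
87 [ 0.5140142  -0.33561642  0.078     ] [0.02523481 0.01604248] 0.07681926460417429
95 [ 0.67939399 -0.37560274  0.078     ] [0.02471409 0.07515588] 0.06892004922464577
```

```bash
python3 -m inch '[-0.3,0,3,0,60,-0.3,0,5,0,60,-0.3,0,6,0,60,-0.3,0,6,0,60,-0.3,0,6,0,0,-0.3,0,6,0,0,-0.3,0,6,0,0,-0.3,0,6,0,0,-0.3,0,6,0,0]' 15;  python3 -m inch '[0,1,0,0.1,0,0,2.2,0,0.22,0,0,3.4,0,0.34,0,0,4.5,0,0.46,0,0,5.2,0,0.58,0,-0.4,5.4,0,0.7,0,-1.2,5.4,0,0.78,0,-2.4,5.4,0,0.78,0,-3.6,5.4,0,0.78,0,-4.7,5.4,0,0.78,0,-5.3,5.4,0,0.78,0,-5.5,5.4,0,0.78,0,-5.5,5.4,0,0.78,0,-5.5,5.4,0,0.78,0]';python3 -m inch '[0,0,0,0,20,0,0,0,0,40,0,0,0,0,60,0,0,0,0,60]'; python3 -m inch '[0,0,-2,0,60,0,0,-6,0,60,0,0,-10,0,60,0,0,-10,0,60]'; python3 - <<'E'
from h import *
c=cap("top","t29");a=c["img"][:,:,::-1]
stand(c)
print(tool([.514,-.3356,.19],np.radians(6.2)))
E
```

```text
clock: 46.45
ee_pos: [0.4246, 0.1395, 0.092]
orientation: [[-0.995, -0.096, 0.001], [-0.096, 0.995, 0.0], [-0.001, 0.0, -1.0]]
contact_force: [-0.7, -0.8, 0.7]
width: 0.0153
clock: 47.85
ee_pos: [0.4745, 0.1987, 0.092]
orientation: [[-0.775, 0.632, 0.001], [0.632, 0.775, 0.001], [-0.001, 0.001, -1.0]]
contact_force: [1.3, -0.2, 4.1]
width: 0.0155
clock: 48.25
ee_pos: [0.4737, 0.1984, 0.0915]
orientation: [[-0.775, 0.632, -0.001], [0.632, 0.775, -0.0], [0.0, -0.001, -1.0]]
contact_force: [1.2, -0.4, 0.3]
width: 0.0394
clock: 48.65
ee_pos: [0.4766, 0.1996, 0.1959]
orientation: [[-0.775, 0.632, 0.008], [0.632, 0.775, 0.004], [-0.004, 0.008, -1.0]]
contact_force: [-0.4, 0.7, -0.8]
width: 0.0531
rim [(225, array([ 94.5, 169.7]), array([0.7081, 0.3466]), array([13, 37], dtype=int32)), (284, array([181.8, 247.6]), array([0.5332, 0.1558]), array([29, 29], dtype=int32))]
post [(81, array([101.9, 173.2]), array([0.7089, 0.3495]), array([ 9, 34], dtype=int32)), (27, array([191.9, 194.9]), array([0.6546, 0.1448]), array([ 6, 11], dtype=int32)), (11, array([199., 252.]), array([0.5249, 0.1295]), array([ 5, 11], dtype=int32))]
pot [(115, array([105.7, 174.4]), array([0.7104, 0.3504]), array([ 7, 32], dtype=int32)), (27, array([194.4, 196.6]), array([0.6539, 0.1449]), array([ 7, 10], dtype=int32)), (162, array([165.4, 229.2]), array([0.5802, 0.2122]), array([23, 22], dtype=int32)), (55, array([199.9, 251.1]), array([0.5279, 0.1332]), array([11, 21], dtype=int32)), (96, array([151.2, 253.4]), array([0.5251, 0.2449]), array([22, 20], dtype=int32)), (9, array([173.3, 275.4]), array([0.4737, 0.1943]), array([4, 4], dtype=int32))]
(array([-36.78, -39.  ,   0.27]), np.float64(-0.7921992582908786), array([0.4754, 0.1991, 0.1938]))
```

```bash
python3 -m inch '[-36.8,-39,0,-0.79,60,-36.8,-39,0,-0.79,60,-36.8,-39,0,-0.79,60,-36.8,-39,0,-0.79,60,-36.8,-39,0,-0.79,60,-36.8,-39,0,-0.79,60,-36.8,-39,0,-0.79,60,-36.8,-39,0,-0.79,60,-36.8,-39,0,-0.79,60,-36.8,-39,0,-0.79,60,-36.8,-39,0,-0.79,60,-36.8,-39,0,-0.79,60,-36.8,-39,0,-0.79,60,-36.8,-39,0,-0.79,60,-36.8,-39,0,-0.79,60]'; python3 - <<'E'
from h import *
c=cap("top","t30");stand(c);a=c["img"][:,:,::-1];cv2.imwrite("pics/z35.png",cv2.resize(a[175:325,110:330],None,fx=3.6,fy=3.6,interpolation=2))
W=cloud(c)
for n,p in (("pot1",(.525,.245)),("pot2",(.5802,.2122))):
    d=W[...,:2]-np.array(p);k=(abs(d@X)<.019)&(abs(d@Y)<.019)&(W[...,2]<.062)
    print(n,k.sum(),np.histogram(W[...,2][k],[0,.03,.035,.04,.045,.05,.055,.062])[0])
print(tool([.514,-.3356,.052],np.radians(6.2)))
c=cap("side","s30");a=c["img"][:,:,::-1];cv2.imwrite("pics/z36.png",cv2.resize(a[200:360,230:430],None,fx=4,fy=3.75,interpolation=2))
E
```

```text
clock: 50.2
ee_pos: [0.5132, -0.334, 0.1914]
orientation: [[-0.994, -0.109, -0.001], [-0.109, 0.994, 0.002], [0.0, 0.002, -1.0]]
contact_force: [-0.2, -0.4, 0.3]
width: 0.0528
rim [(226, array([ 94.4, 169.5]), array([0.7086, 0.3467]), array([11, 37], dtype=int32)), (281, array([181.8, 247.9]), array([0.5325, 0.1557]), array([29, 29], dtype=int32))]
post [(76, array([101.8, 172.9]), array([0.7097, 0.3496]), array([ 8, 34], dtype=int32)), (25, array([192.1, 194.8]), array([0.6548, 0.1442]), array([ 5, 11], dtype=int32)), (45, array([168., 277.]), array([0.4703, 0.1995]), array([9, 7], dtype=int32))]
pot [(108, array([105.5, 174.5]), array([0.7103, 0.3508]), array([ 8, 32], dtype=int32)), (27, array([194.5, 196.5]), array([0.6542, 0.1446]), array([ 7, 10], dtype=int32)), (161, array([165.1, 229. ]), array([0.5807, 0.2128]), array([23, 22], dtype=int32)), (54, array([200. , 251.2]), array([0.5278, 0.1329]), array([11, 21], dtype=int32)), (169, array([144.8, 256. ]), array([0.5196, 0.2598]), array([24, 22], dtype=int32)), (18, array([172.9, 276.8]), array([0.4705, 0.1952]), array([5, 7], dtype=int32))]
pot1 229 [ 0 48 69 18 52 20 22]
pot2 186 [  0   8 102  46   5  23   2]
(array([-0.06, -0.15, 13.96]), np.float64(0.0009861728107760648), array([ 0.5133, -0.3343,  0.1916]))
```

View pics/z35.png

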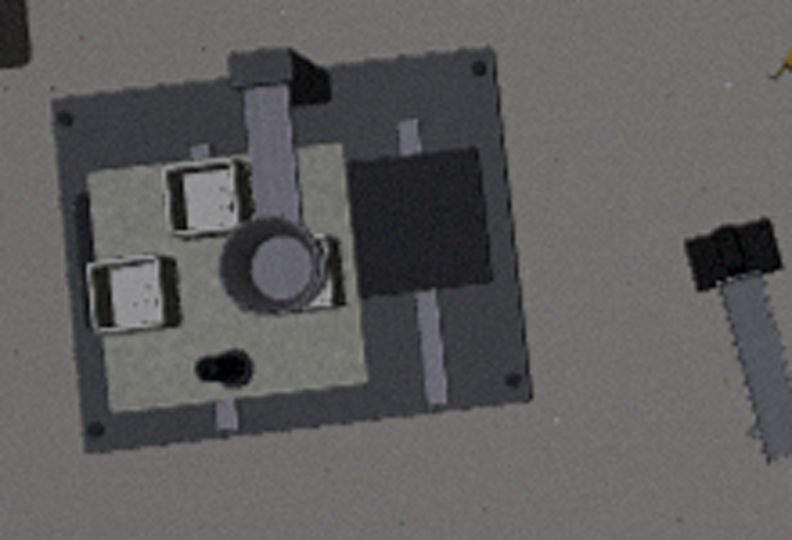

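View pics/z36.png

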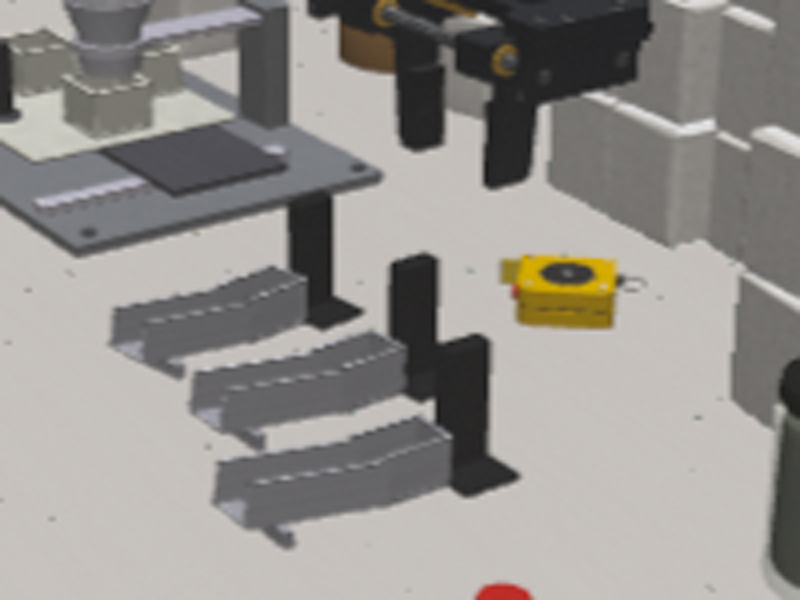

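```bash
python3 -m inch '[0,-0.2,4,0,60,0,-0.2,8,0,60,0,-0.2,11,0,60,0,-0.2,13,0,60,0,-0.2,14,0,60,0,-0.2,14,0,60,0,-0.2,14,0,60]'; python3 - <<'E'
from h import *
print(tool([.514,-.3356,.052],np.radians(6.2)))
E
python3 -m inch '[0,0,0,0,0,0,0,0,0,0,0,0,0,0,0,0,0,0,0,0,0,0,0,0,0,0,0,-1,0,0,0,0,-3,0,0,0,0,-5,0,0,0,0,-8,0,0,0,0,-11,0,0,0,0,-14,0,0,0,0,-17,0,0,0,0,-19,0,0,0,0,-19.3,0,0,0,0,-19.3,0,0]' 60;python3 - <<'E'
from h import *
print(tool([.6913,.1658,.245],np.radians(5.5)))
c=cap("side","s31");a=c["img"][:,:,::-1];cv2.imwrite("pics/z37.png",cv2.resize(a[150:310,230:430],None,fx=4,fy=3.75,interpolation=2))
E
```

```text
clock: 51.0
ee_pos: [0.5139, -0.3383, 0.0526]
orientation: [[-0.994, -0.106, 0.001], [-0.106, 0.994, -0.0], [-0.001, -0.001, -1.0]]
contact_force: [-0.2, -0.2, -0.4]
width: 0.0527
(array([-0.04,  0.26,  0.06]), np.float64(-0.0015379514881219691), array([ 0.5139, -0.3383,  0.0526]))
clock: 52.5
ee_pos: [0.5129, -0.3383, 0.2449]
orientation: [[-0.994, -0.106, 0.0], [-0.106, 0.994, -0.0], [-0.0, -0.0, -1.0]]
contact_force: [-0.0, 0.5, -1.7]
width: 0.0132
(array([-2.308e+01,  4.823e+01, -2.000e-02]), np.float64(0.010237913098860352), array([ 0.5129, -0.3383,  0.2449]))
```

View pics/z37.png

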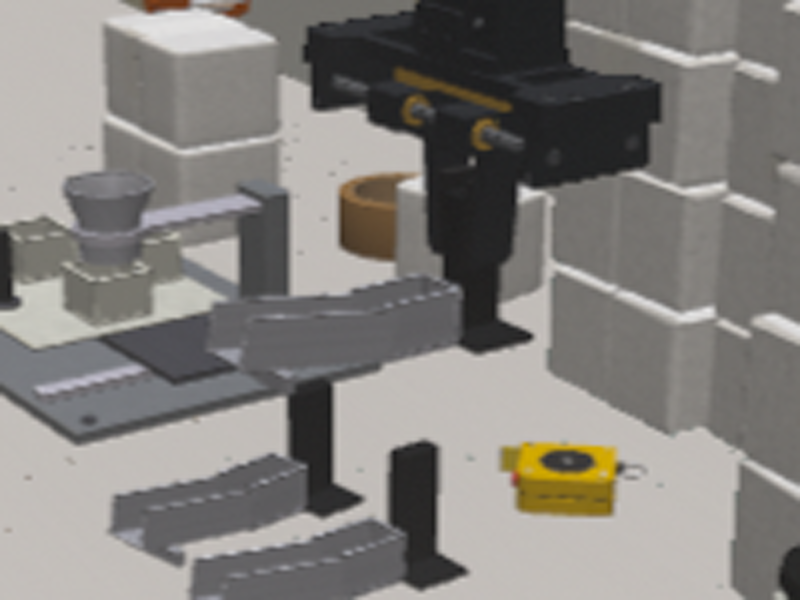

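```bash
python3 -m inch '[-0.4,0.8,0,0,0,-1.1,2.3,0,0,0,-2.1,4.4,0,0,0,-3.3,6.9,0,0,0,-4.6,9.7,0,0,0,-6,12.6,0,0,0,-7.4,15.5,0,0,0,-8.8,18.4,0,0,0,-10.2,21.3,0,0,0,-11.6,24.2,0,0,0,-13,27.1,0,0,0,-14.4,30,0,0.01,0,-15.8,32.9,0,0.01,0,-17.2,35.8,0,0.01,0,-18.6,38.7,0,0.01,0,-20,41.6,0,0.01,0,-21.2,44.2,0,0.01,0,-22.2,46.2,0,0.01,0,-22.8,47.6,0,0.01,0,-23.1,48.2,0,0.01,0]';python3 -m inch '[0,0,0,0,0,0,0,0,0,0]';python3 - <<'E'
from h import *
print(tool([.6913,.1658,.184],np.radians(5.5)))
c=cap("top","t31");a=c["img"][:,:,::-1];cv2.imwrite("pics/z38.png",cv2.resize(a[145:315,110:265],None,fx=4,fy=3.5,interpolation=2))
W=cloud(c);m=(W[...,2]>.19)&(W[...,2]<.24)&(W[...,0]>.53)&(W[...,0]<.67)&(W[...,1]>.12)&(W[...,1]<.2)
P=W[m]
for a in np.arange(.53,.66,.01):
    q=P[(P[:,0]>a)&(P[:,0]<=a+.01)]
    if len(q):print(round(a,3),len(q),((q[:,1].min()+q[:,1].max())/2).round(4),np.median(q[:,2]).round(3))
E
```

```text
clock: 54.55
ee_pos: [0.6908, 0.1689, 0.2439]
orientation: [[-0.995, -0.1, -0.002], [-0.1, 0.995, 0.001], [0.002, 0.002, -1.0]]
contact_force: [0.2, -0.4, -1.2]
width: 0.0136
clock: 54.75
ee_pos: [0.6916, 0.164, 0.2444]
orientation: [[-0.995, -0.095, -0.001], [-0.095, 0.995, -0.002], [0.001, -0.001, -1.0]]
contact_force: [-0.0, -0.5, -2.0]
width: 0.0136
(array([0.01, 0.19, 6.04]), np.float64(-0.000954412640460367), array([0.6916, 0.164 , 0.2444]))
0.55 59 0.1522 0.21
0.56 95 0.1524 0.21
0.57 104 0.1513 0.207
0.58 88 0.1551 0.21
0.59 90 0.155 0.206
0.6 92 0.156 0.204
0.61 90 0.1573 0.201
0.62 86 0.1579 0.202
0.63 89 0.1588 0.198
0.64 94 0.1604 0.199
0.65 101 0.1606 0.205
```

View pics/z38.png

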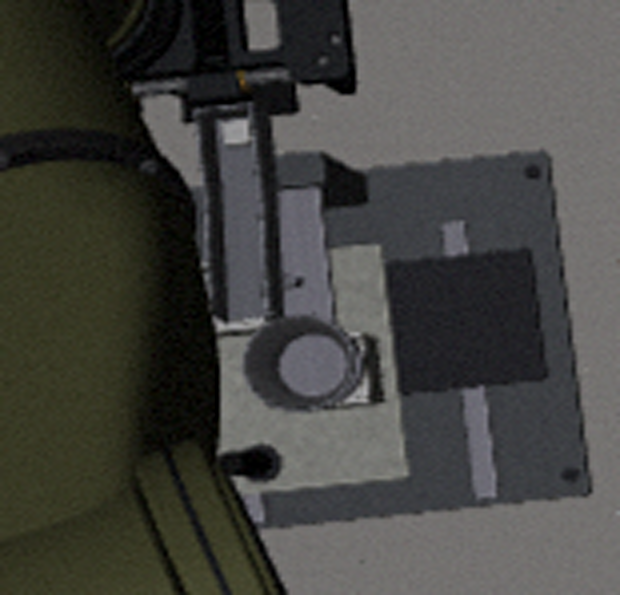

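Same position and alignment as with chute 2; repeat the hook-and-arc.

```bash
python3 -m inch '[0,0.1,1.5,0,0,0,0.1,3,0,0,0,0.1,4.5,0,0,0,0.1,5.6,0,0,0,0.1,6.1,0,0,0,0.1,6.1,0,0,0,0.1,6.1,0,0]'; python3 -m inch '[0,0,0,0,0,0.5,0,0,0,0,1,0,-0.2,0,0,1.5,0,-0.9,0,0,2,0,-1.6,0,0,2.5,0,-2.2,0,0,3,0,-2.8,0,0,3,0,-2.8,0,0]' 3; python3 - <<'E'
from h import *
c=cap("side","s32");a=c["img"][:,:,::-1];cv2.imwrite("pics/z39.png",cv2.resize(a[120:240,220:380],None,fx=5,fy=5,interpolation=2))
c=cap("top");print(prof(c,.125).round(3)[:8,:].tolist())
E
```

```text
clock: 55.5
ee_pos: [0.692, 0.1667, 0.1841]
orientation: [[-0.995, -0.096, 0.001], [-0.096, 0.995, 0.0], [-0.001, 0.0, -1.0]]
contact_force: [0.5, 0.1, -0.7]
width: 0.0137
clock: 56.3
ee_pos: [0.6623, 0.1638, 0.2136]
orientation: [[-0.995, -0.096, 0.003], [-0.096, 0.995, 0.001], [-0.003, 0.001, -1.0]]
contact_force: [2.2, 0.2, 0.8]
width: 0.0142
[[-0.025, 0.13], [0.015, 0.136], [0.025, 0.137], [0.035, 0.14], [0.045, 0.143], [0.055, 0.145], [0.065, 0.598], [0.075, 0.593]]
```

View pics/z39.png

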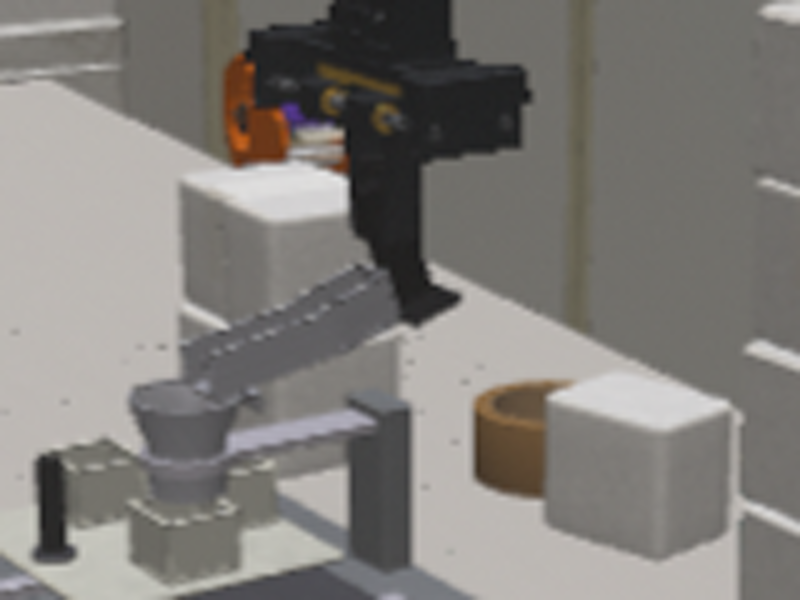

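```bash
python3 -m inch '[0.5,0,-0.3,0,0,1,0,-0.7,0,0,1.6,0,-1.1,0,0,2.2,0,-1.6,0,0,2.8,0,-2,0,0,3.4,0,-2.4,0,0,4,0,-2.7,0,0,4.7,0,-3,0,0,5.3,0,-3.2,0,0,5.6,0,-3.3,0,0,5.6,0,-3.3,0,0,5.6,0,-3.3,0,0,5.6,0,-3.3,0,0]' 3;python3 - <<'E'
from h import *
c=cap("side","s33");a=c["img"][:,:,::-1];cv2.imwrite("pics/z40.png",cv2.resize(a[120:240,220:380],None,fx=5,fy=5,interpolation=2))
c=cap("top","t33");a=c["img"][:,:,::-1];cv2.imwrite("pics/z41.png",cv2.resize(a[145:315,110:265],None,fx=4,fy=3.5,interpolation=2))
E
```

```text
clock: 57.7
ee_pos: [0.6059, 0.1582, 0.2444]
orientation: [[-0.995, -0.096, -0.001], [-0.096, 0.995, -0.0], [0.001, 0.0, -1.0]]
contact_force: [2.3, 1.4, 1.9]
width: 0.0137
```

View pics/z40.png

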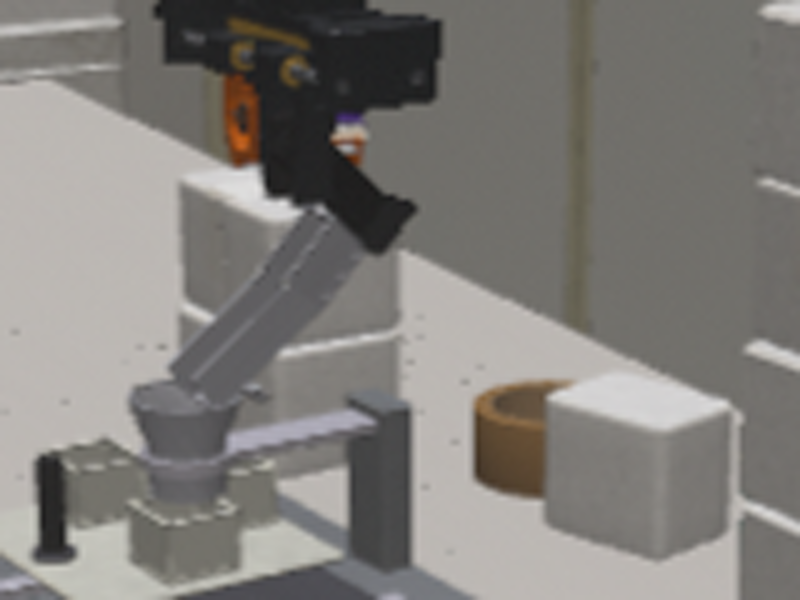

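View pics/z41.png

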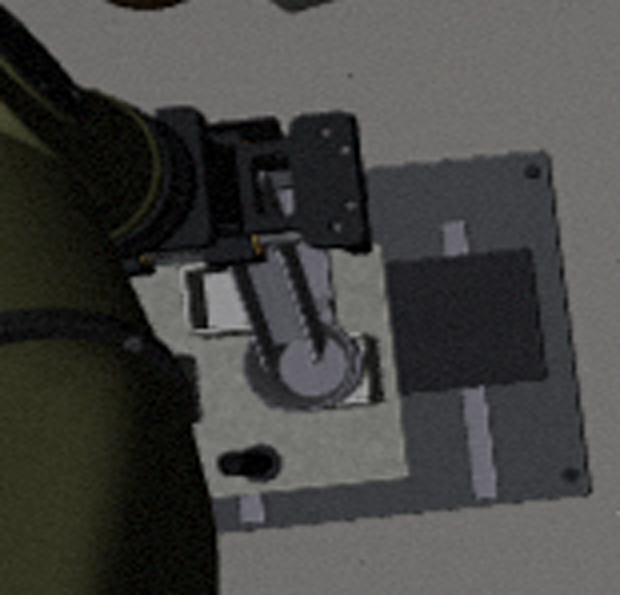

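```bash
python3 -m inch '[0,0,0,0,0,0,0,0,0,0,-0.3,0,-1,0,0,-0.5,0,-2.5,0,0,-0.5,0,-4.5,0,0,-0.5,0,-7,0,0,-0.5,0,-9,0,0,-0.5,0,-9,0,0]' 15;python3 - <<'E'
from h import *
print(tool([.4434,-.3433,.14],np.radians(6.2)))
E
```

```text
clock: 58.6
ee_pos: [0.6117, 0.1594, 0.3373]
orientation: [[-0.995, -0.096, 0.004], [-0.096, 0.995, 0.002], [-0.004, 0.001, -1.0]]
contact_force: [-1.8, 0.2, -1.5]
width: 0.0137
(array([ 21.66, -48.45,  19.58]), np.float64(-0.011957386512455148), array([0.6117, 0.1594, 0.3373]))
```

```bash
python3 -m inch '[0.8,-1.8,0,0,0,2.4,-5.4,0,0,0,4.2,-9.4,0,0,0,6,-13.4,0,0,0,7.8,-17.4,0,0,0,9.6,-21.4,0,0,0,11.4,-25.4,0,0,0,13.2,-29.4,0,-0.01,0,15,-33.4,0,-0.01,0,16.8,-37.5,0,-0.01,0,18.6,-41.5,0,-0.01,0,20.2,-45.1,0,-0.01,0,21.2,-47.4,0,-0.01,0,21.6,-48.4,1,-0.01,0,21.7,-48.5,4,-0.01,0,21.7,-48.5,8,-0.01,0,21.7,-48.5,12,-0.01,0,21.7,-48.5,16,-0.01,0,21.7,-48.5,19,-0.01,0,21.7,-48.5,19.5,-0.01,0]';python3 -m inch '[0,0,0,0,0,0,0,0,0,0]';python3 - <<'E'
from h import *
print(tool([.4434,-.3433,.14],np.radians(6.2)))
c=cap("side","s34");a=c["img"][:,:,::-1];cv2.imwrite("pics/z42.png",cv2.resize(a[200:360,230:430],None,fx=4,fy=3.75,interpolation=2))
E
```

```text
clock: 60.6
ee_pos: [0.4393, -0.3414, 0.1354]
orientation: [[-0.994, -0.108, -0.007], [-0.108, 0.994, 0.006], [0.007, 0.007, -1.0]]
contact_force: [-0.3, -0.1, -1.5]
width: 0.0138
clock: 60.8
ee_pos: [0.4427, -0.3447, 0.1407]
orientation: [[-0.994, -0.107, 0.002], [-0.107, 0.994, -0.0], [-0.002, -0.001, -1.0]]
contact_force: [-0.1, -0.1, -1.5]
width: 0.0136
(array([-0.09,  0.13,  0.07]), np.float64(-0.0012291285585424028), array([ 0.4427, -0.3447,  0.1407]))
```

View pics/z42.png

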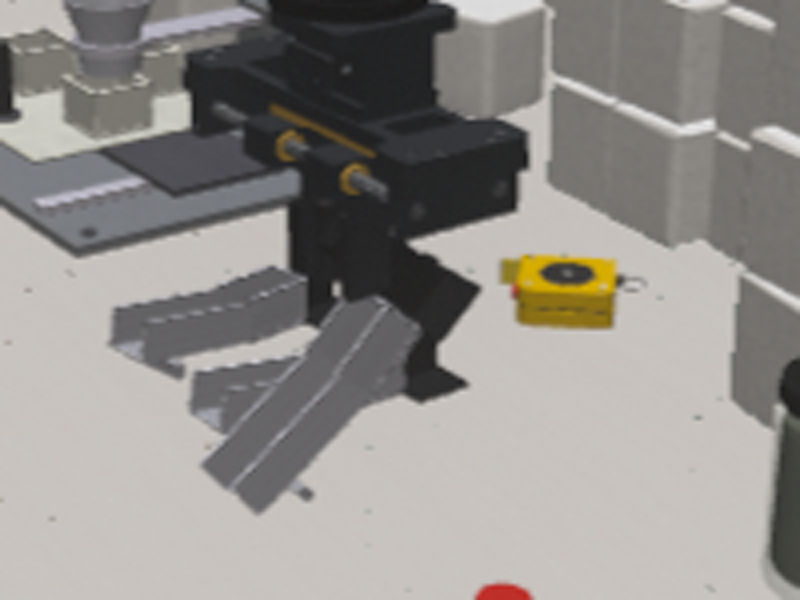

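```bash
python3 -m inch '[0,0,1,0,0,0,0,1.9,0,0,-0.4,0,2.5,0,0,-1.2,0,3.1,0,0,-1.9,0,3.5,0,0,-2.5,0,3.9,0,0,-3.3,0,4.5,0,0,-4.3,0,5.3,0,0,-5.1,0,6.1,0,0,-5.9,0,7,0,0,-6.5,0,7.9,0,0,-7,0,8.8,0,0,-7,0,8.9,0,0,-7,0,8.9,0,0,-7,0,8.9,0,30,-7,0,8.9,0,45,-7,0,8.9,0,60,-7,0,8.9,0,60]' 3;python3 -m inch '[0,0,-3,0,60,0,0,-8,0,60,0,0,-12,0,60,0,0,-14,0,60,0,0,-14,0,60]';python3 - <<'E'
from h import *
c=cap("side","s35");a=c["img"][:,:,::-1];cv2.imwrite("pics/z43.png",cv2.resize(a[200:360,230:430],None,fx=4,fy=3.75,interpolation=2))
print(tool([.471,.2,.2],np.radians(-39.5)))
E
```

```text
clock: 62.65
ee_pos: [0.5113, -0.3376, 0.0511]
orientation: [[-0.994, -0.106, 0.0], [-0.106, 0.994, -0.0], [-0.0, -0.0, -1.0]]
contact_force: [0.7, 0.6, -1.2]
width: 0.0436
clock: 63.15
ee_pos: [0.5131, -0.3385, 0.1943]
orientation: [[-0.994, -0.106, 0.006], [-0.106, 0.994, -0.003], [-0.006, -0.004, -1.0]]
contact_force: [0.2, 0.5, 0.4]
width: 0.0529
(array([-1.63, 53.92, -0.89]), np.float64(0.7953552431074031), array([ 0.5118, -0.3379,  0.1921]))
```

View pics/z43.png

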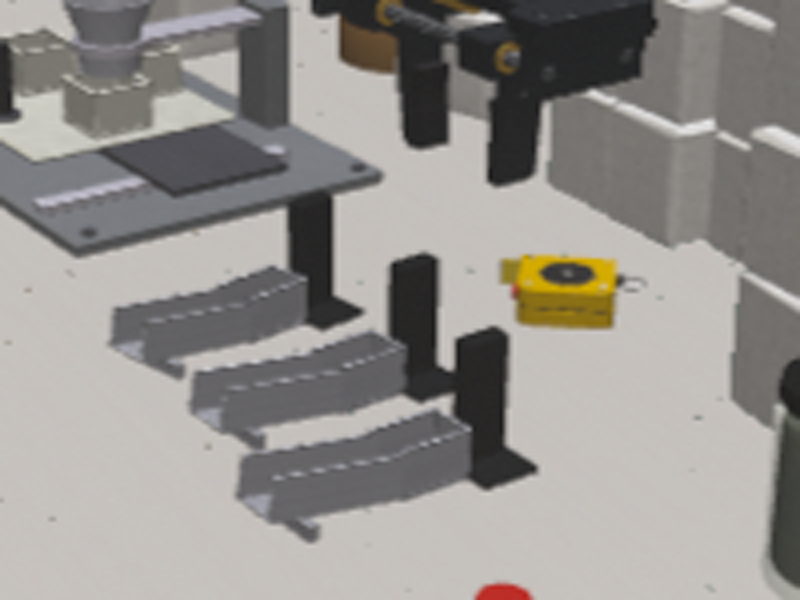

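```bash
python3 -m inch '[-1.6,53.9,0,0.795,60,-1.6,53.9,0,0.795,60,-1.6,53.9,0,0.795,60,-1.6,53.9,0,0.795,60,-1.6,53.9,0,0.795,60,-1.6,53.9,0,0.795,60,-1.6,53.9,0,0.795,60,-1.6,53.9,0,0.795,60,-1.6,53.9,0,0.795,60,-1.6,53.9,0,0.795,60,-1.6,53.9,0,0.795,60,-1.6,53.9,0,0.795,60,-1.6,53.9,0,0.795,60,-1.6,53.9,4,0.795,60,-1.6,53.9,4,0.795,60,-1.6,53.9,4,0.795,60]'; python3 - <<'E'
from h import *
print(tool([.471,.2,.091],np.radians(-39.5)))
E
```

```text
clock: 64.8
ee_pos: [0.4694, 0.198, 0.1502]
orientation: [[-0.77, 0.638, -0.003], [0.638, 0.77, -0.002], [0.001, -0.004, -1.0]]
contact_force: [0.3, -0.7, -0.5]
width: 0.0531
(array([0.01, 0.28, 5.92]), np.float64(-0.001983677955852192), array([0.4694, 0.198 , 0.1502]))
```

```bash
python3 -m inch '[0,0.2,3,0,60,0,0.2,5,0,60,0,0.2,5.9,0,60,0,0.2,5.9,0,60,0,0.2,5.9,0,0,0,0.2,5.9,0,0,0,0.2,5.9,0,0,0,0.2,5.9,0,0,0,0.2,5.9,0,0]' 15;  python3 -m inch '[0.7,0.7,0,0,0,1.4,1.4,0,0,0,2.1,2.1,0,0,0,2.8,2.8,0,0,0,3.3,3.3,0,0,0,3.5,3.5,0,0,0,3.6,3.6,0,0,0,3.7,3.7,0,0,0,3.7,3.7,0,0,0]'; python3 - <<'E'
from h import *
c=cap("top","t36");stand(c);a=c["img"][:,:,::-1];cv2.imwrite("pics/z44.png",cv2.resize(a[175:325,90:310],None,fx=3.6,fy=3.6,interpolation=2))
E
```

```text
clock: 65.7
ee_pos: [0.4713, 0.2017, 0.092]
orientation: [[-0.772, 0.636, 0.0], [0.636, 0.772, 0.0], [-0.0, 0.0, -1.0]]
contact_force: [-0.2, 1.0, 2.7]
width: 0.0155
clock: 66.6
ee_pos: [0.4664, 0.2499, 0.0919]
orientation: [[-0.77, 0.638, -0.001], [0.638, 0.77, -0.006], [-0.003, -0.005, -1.0]]
contact_force: [0.9, -10.4, 7.9]
width: 0.0156
rim [(225, array([ 94.5, 169.7]), array([0.7081, 0.3465]), array([13, 37], dtype=int32)), (287, array([181.8, 247.9]), array([0.5325, 0.1557]), array([29, 29], dtype=int32))]
post [(83, array([101.7, 173. ]), array([0.7095, 0.3499]), array([ 8, 34], dtype=int32)), (30, array([192. , 195.1]), array([0.654 , 0.1444]), array([ 6, 10], dtype=int32)), (9, array([199.8, 248. ]), array([0.5339, 0.1277]), array([2, 9], dtype=int32))]
pot [(112, array([105.4, 174. ]), array([0.7115, 0.351 ]), array([ 7, 33], dtype=int32)), (28, array([194.4, 196.5]), array([0.6542, 0.1449]), array([ 7, 11], dtype=int32)), (175, array([144.9, 231.7]), array([0.5753, 0.2593]), array([24, 22], dtype=int32)), (87, array([164. , 254.3]), array([0.5226, 0.2156]), array([16, 22], dtype=int32)), (17, array([122.2, 249.5]), array([0.5355, 0.3116]), array([9, 2], dtype=int32)), (35, array([132.3, 251.9]), array([0.5296, 0.2885]), array([ 8, 11], dtype=int32))]
```

View pics/z44.png

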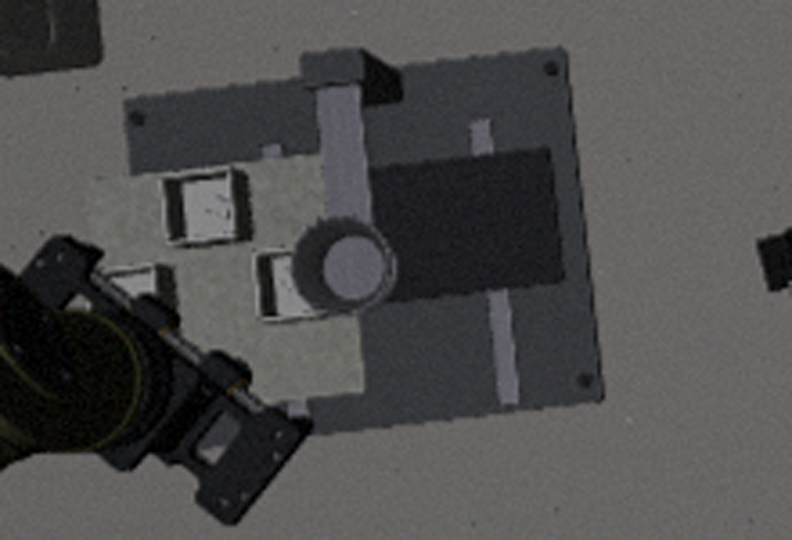

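```bash
python3 -m inch '[0,0,0,0,20,0,0,0,0,40,0,0,0,0,60,0,0,0,0,60,0,0,-3,0,60,0,0,-8,0,60,0,0,-13,0,60,0,0,-16,0,60,0,0,-16,0,60]'; python3 - <<'E'
from h import *
print(tool([.40,-.05,.3]))
E
```

```text
clock: 67.55
ee_pos: [0.4685, 0.2559, 0.2561]
orientation: [[-0.772, 0.635, 0.008], [0.635, 0.772, 0.006], [-0.003, 0.01, -1.0]]
contact_force: [0.7, 1.8, -0.0]
width: 0.0528
(array([-14.15, -27.93,  -4.63]), None, array([0.4685, 0.2559, 0.2561]))
```

```bash
python3 -m inch '[32,5,-4,0,60,32,5,-4,0,60,32,5,-4,0,60,32,5,-4,0,60,32,5,-4,0,60,32,5,-4,0,60,32,5,-4,0,60,32,5,-4,0,60,32,5,-4,0,60,32,5,-4,0,60]'; python3 - <<'E'
from h import *
c=cap("top","t37");stand(c);a=c["img"][:,:,::-1];cv2.imwrite("pics/z45.png",cv2.resize(a[175:325,90:250],None,fx=5,fy=4,interpolation=2))
cv2.imwrite("pics/z46.png",a)
for o in chutes(c): print(o[0],o[2],o[4])
W=cloud(c)
p2=np.array([.5753,.2593])
for n,o in (("pot1",-.056*X+.054*Y),("pot2",0*X),("pot3",-.056*X-.054*Y)):
    d=W[...,:2]-(p2+o);k=(abs(d@X)<.019)&(abs(d@Y)<.019)&(W[...,2]<.062)
    print(n,k.sum(),np.histogram(W[...,2][k],[0,.03,.035,.04,.045,.05,.055,.062])[0])
E
```

```text
clock: 68.55
ee_pos: [0.2521, 0.4942, 0.2909]
orientation: [[-0.771, 0.637, 0.0], [0.637, 0.771, -0.002], [-0.002, -0.002, -1.0]]
contact_force: [0.9, -0.7, 0.7]
width: 0.0527
rim [(226, array([ 94.3, 169.2]), array([0.7092, 0.3469]), array([13, 37], dtype=int32)), (282, array([181.7, 247.9]), array([0.5324, 0.1559]), array([29, 29], dtype=int32))]
post [(84, array([101.7, 173. ]), array([0.7094, 0.3498]), array([ 8, 34], dtype=int32)), (33, array([192. , 194.7]), array([0.6549, 0.1445]), array([ 6, 11], dtype=int32)), (9, array([199.8, 250. ]), array([0.5294, 0.1277]), array([2, 9], dtype=int32)), (47, array([146.5, 279.1]), array([0.4666, 0.2478]), array([8, 7], dtype=int32))]
pot [(113, array([105.6, 174.7]), array([0.7098, 0.3505]), array([ 9, 32], dtype=int32)), (18, array([195.2, 195.8]), array([0.6557, 0.143 ]), array([ 3, 10], dtype=int32)), (176, array([145.2, 231.3]), array([0.5762, 0.2587]), array([24, 22], dtype=int32)), (94, array([164.7, 254.7]), array([0.5215, 0.2139]), array([21, 22], dtype=int32)), (176, array([124.1, 258.4]), array([0.5152, 0.3072]), array([24, 22], dtype=int32)), (19, array([151.8, 278.9]), array([0.4668, 0.2436]), array([4, 7], dtype=int32))]
75 [ 0.53979822 -0.12438896  0.078     ] 0.07795909446642883
76 [ 0.54575999 -0.23342382  0.078     ] 0.07704734857172571
86 [ 0.52646191 -0.33297913  0.078     ] 0.07687643150423296
104 [ 0.67952857 -0.37767125  0.078     ] 0.07099568784212465
pot1 173 [ 0  6 65 50 38 13  1]
pot2 168 [ 0 13 87 41 14  9  4]
pot3 73 [ 0  4 40 18  2  8  1]
```

View pics/z45.png

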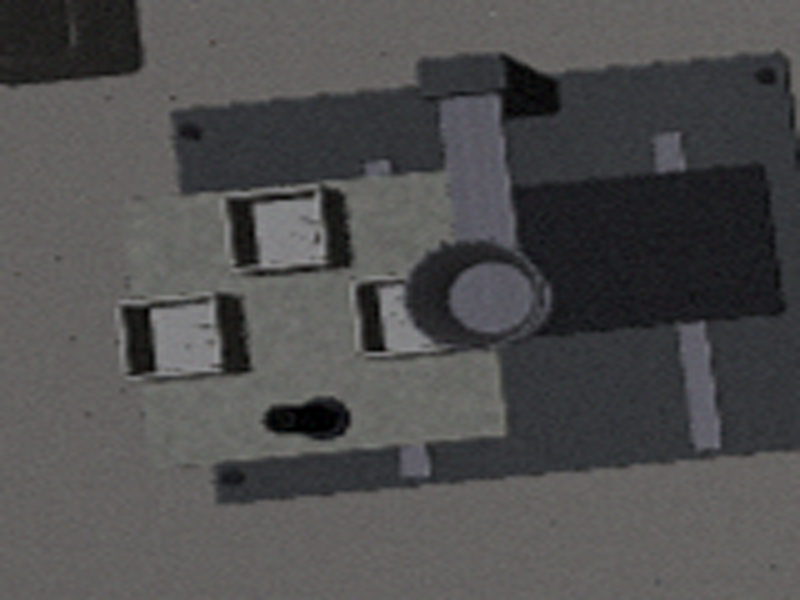

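View pics/z46.png

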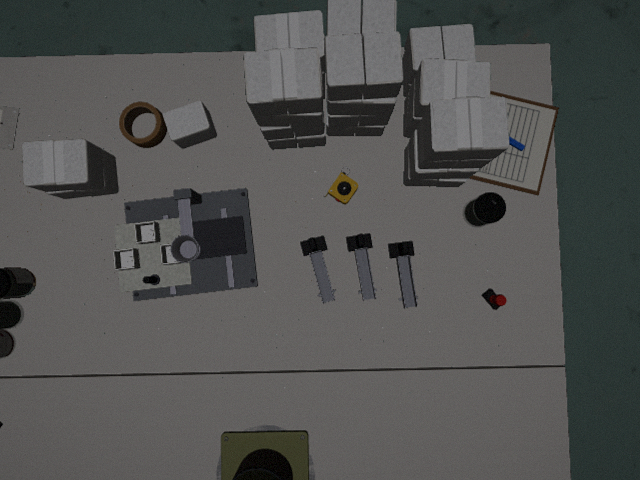

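```bash
python3 - <<'E'
import cv2,numpy as np
a=cv2.imread("pics/z46.png")[205:300,105:225]
b=cv2.resize(a,None,fx=6.5,fy=6.3,interpolation=2).astype(float);b=np.clip((b-90)*2.0,0,255)
cv2.imwrite("pics/z47.png",b)
from h import *
c=cap("side","s38");a=c["img"][:,:,::-1];cv2.imwrite("pics/z48.png",cv2.resize(a[180:340,180:380],None,fx=4,fy=3.75,interpolation=2))
E
```

```text
[ WARN:0@0.098] global loadsave.cpp:1063 imwrite_ Unsupported depth image for selected encoder is fallbacked to CV_8U.
```

View pics/z47.png

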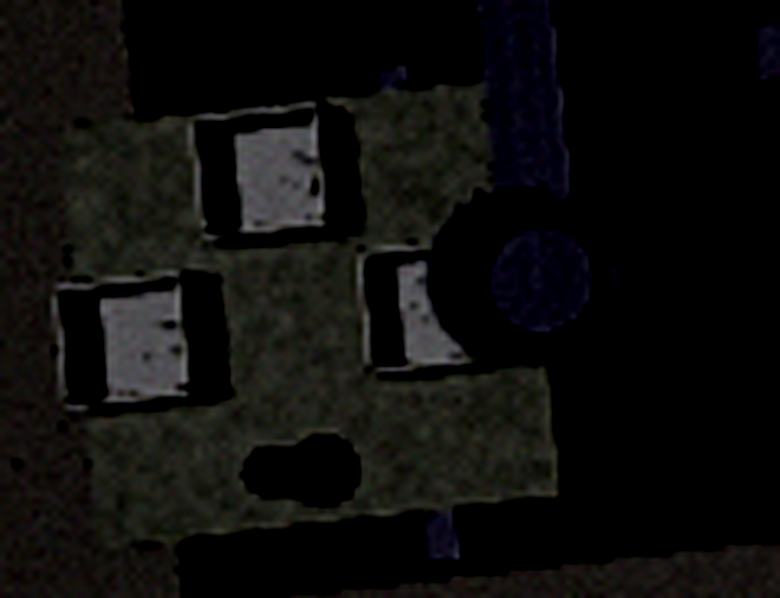

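View pics/z48.png

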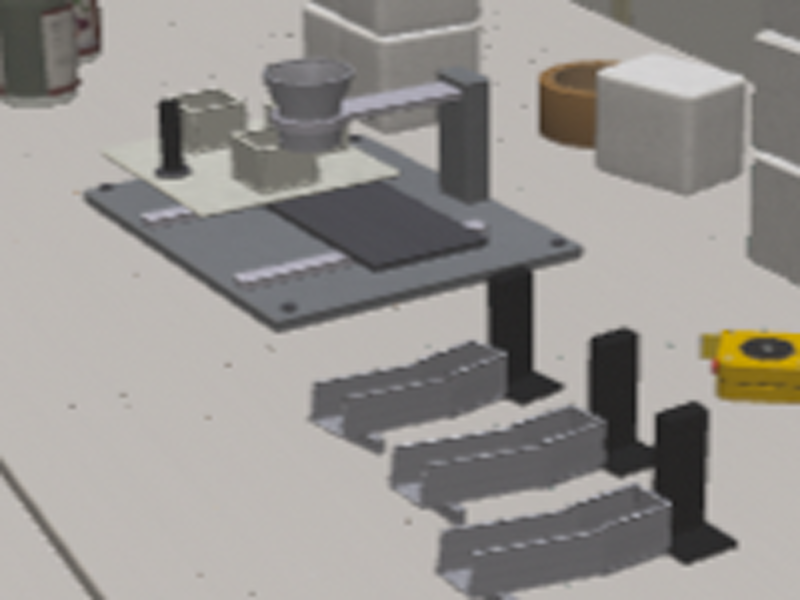

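```bash
python3 -c "
from plant import bot
print(bot.sign_off())"
```

```text
the job is handed in; nothing more can be done
None
```

I emptied all three chutes (two, one and one tablets) into their pots from left to right, stood them back up and slid the carrier to its left stop. I handed in at about 69 s of the 210 s allowed; no verdict is reported.

**How it was done**
- **Tilting:** the arm cannot tilt the chute. I hooked the bar under each chute's nose behind the tube's rim and swung the chute nose-down in a 3 N grip.
- **First attempt on the left chute:** the chute stuck at about 16° with its nose past the tube. No tablets slid out, so I moved it back and used the hook.
- **Middle pot:** the carrier first went about 8 mm too far toward the robot. I corrected it before pouring.

**Last checks**
- **Pots:** the depth readings show raised shapes in all three, which fits 2, 1 and 1 tablets. White on white is hard to tell apart, and the right pot is partly hidden by the tube. I saw no stray tablets.
- **Under the tube:** while pouring, each pot's centre was within about 3 mm of the tube's axis.
- **Chutes:** all three look level in the side picture, with handles about 13 to 20 mm from where they started. The left one read about 17 mm from where I released it, which may be the announced knock or my own lift.
- **Carrier:** it met its stop with about 10 N. Measured positions were 0.103 to 0.105 m; the limit is 0.099 m.
- **Bystanders:** the jar, stamp and tape measure look unmoved in the top view. I did not measure them.

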